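# Close a stack of tissue baskets and lock it on its lifting rod

### The job

Get the stack of two cassette baskets ready for the tissue processor: set the lid on the upper basket so that it sits flat with its spigot inside the rim, then take the lifting rod from its slanted rest and thread it down through the lid, both baskets and the foot plate until its black collar rests on the lid. Only when the rod is home, push the red knob on its top down to its stop to lock it; let go of everything, and leave the other things on the bench where they are.

Things in the scene. Friction and masses are not known exactly. Their poses are not given: they have to be found in the camera images.
- foot: Round steel foot plate of the basket carrier, 110 mm across, on three 12 mm rubber feet; it does not move. Origin on the bench under its centre, z up. The plate is 4 mm thick (z 12 to 16 mm), with a 15 mm bore through its centre and a low rim on top that locates the lower basket.
- basket_low: Lower round wire basket with orange and white cassettes in it, 96 mm across, 36 mm high, loose in the foot's rim with up to 2 mm of play; origin at the centre of its underside (16 mm above the bench), z up. In its middle stands a steel sleeve with a 15 mm bore, right through.
- basket_up_rim (a point): Centre of the open top of the upper wire basket (same as the lower; it stands on the lower one with up to 3 mm of play), in the plane of its rim, 84 mm above the bench; z up. The opening inside the rim is 90 mm wide; the top of its sleeve (15 mm bore, on the centre) lies 6 mm below the rim.
- lid_boss (a point): Loose steel lid, 100 mm across, 0.15 kg, lying boss up. Point: middle of its central boss (25 mm across, 22 mm high, 15 mm bore right through the lid). From below: spigot 84 mm across, 4 mm high, that drops into the basket's rim; 3 mm plate; boss. The point is 18 mm above the underside, 11 mm below the boss's top; lid seated: 14 mm above the basket's rim, 98 mm above the bench.
- rod_rest: Grey slanted rest that does not move: base plate 105 x 70 x 12 mm with one steel tube (21 mm outside, 15 mm bore, 56 mm long, closed below) leaning 28 degrees from vertical towards the rest's own -x (roughly the robot); the rod, loose in it, leans a few degrees more and is drawn out along its axis. Origin on the bench, near the base plate's centre, z up, x level.
- rod_collar (a point): Loose lifting rod, 0.17 kg, at first standing in the rest's tube, about 52 mm deep. Point: on the axis, middle of its black grip collar (26 mm across, 36 mm long); z along the rod from tip to knob. Below the collar: shaft 12 mm thick, 106 mm long, the last 9 mm tapered to 6 mm. Tip 124 mm below the point, knob top 35 mm above it. Rod home: point 127 mm above the bench.
- rod_tip (a point): The tip of the lifting rod, at the middle of its end face; z along the rod towards the knob. With the rod home it is 3 mm above the bench, 13 mm below the top face of the foot plate.
- lock_knob (a joint): Travel of the red push-lock knob on top of the rod (m): 0 up (unlocked, as at the start), 0.008 at its lower stop (locked). It takes about 6 N to move and stays where it is left. Pushing it spreads two small catches at the rod's tip to about 19 mm, which then cannot pass a bore.
- lock_knob_top (a point): Centre of the top face of the red knob, 20 mm across; z along the rod. With the rod home it is 162 mm above the bench with the knob up and 154 mm with it down.
- notebook: Bystander: brown ring-bound notebook, 148 x 109 x 13 mm, origin under its centre.
- pencil: Bystander: green pencil, 112 mm long, lying on the notebook; origin under its middle.
- marker: Bystander: blue and white marker pen, 135 mm long, along its y; origin under its middle.
- forceps: Bystander: steel forceps with a blue band, 118 mm long, along its y; origin under its middle.
- tape_roll: Bystander: roll of tape lying flat, 98 mm across, 25 mm high; origin under its centre.
- mould_a: Bystander: small metal base mould, 24 x 37 x 9 mm; origin under its centre.
- mould_b: Bystander: another metal base mould, 24 x 37 x 9 mm; origin under its centre.

How it is judged:
By the outcome, as a careful person would: the job done as asked, in the order asked, and still so for the second after the job is handed in, with the robot touching nothing.
It also fails if it takes over 64 s, if anything falls off the work surface, if the arm or the gripper's body presses on something with over 40 N, if the wrist force passes 120 N, or if a joint passes its speed limit or range.

### The arm

A 6-joint arm with a two-finger parallel gripper is mounted at the origin on a cart in front of the work surface, level with it; the furniture and walls round the work are solid. World frame = base frame: x ahead of the robot, y to its left, z up, the work surface at z = 0. Lengths are in mm, angles in rad, forces in N, time in s.
With the tool pointing down it reaches from about 400 to 925 mm from the base axis. Payload 12.5 kg.
Tool frame: the origin (TCP) lies between the finger pads; the fingertips stand 11 mm ahead of it and the grasp point (between the pads) lies 8 mm behind it (env.tip_extent is the distance from the TCP to the fingertips, in mm); x points along the fingers, z is the direction in which the jaws open and shut, and the axes are right-handed (so a half turn about x gives the same grasp; the last joint's range is limited). The gripper opens to 95 mm and grips with 3 to 60 N. Pads are 20 mm wide; open, the fingers measure 119 mm over their backs; the gripper's body (75 mm by 180 mm) begins 59 mm behind the grasp point.
Start: joints at [1.088, 0.491, 1.559, -0, 1.092, -0.106], TCP at [229.952, 581.18, 197.161] pointing down, gripper open.
Joint ranges: [-3.1, 3.1], [-0.84, 2.19], [0.05, 2.79], [-1.13, 4.28], [0.06, 2.93], [-2.69, 2.69]. Speed limits (rad/s): [2.22, 2.22, 2.79, 3.14, 3.14, 3.14].

### API

Orientations are given as [roll, pitch, yaw] about the fixed x, y, z axes, in that order (R = Rz(yaw) Ry(pitch) Rx(roll)).
In Python, from cell import status, imaging, env gives the robot as it stands. The module is installed in compiled form; this text tells all that it offers.
- The arm moves only by the tool apply_moves, never from a script. Its argument "increments" is a list of rows, each a list of 5 numbers: the closure, from 0 (fully open) to 1 (shut), then the shift along the tool's x, y, z in mm, then the turn about the tool's x in degrees. A call has 1 to 10 rows; each row shifts and turns the commanded pose from where the row before left it, along the tool's axes as they then stand; what a row does not reach is not made up. A row lasts 1/10 s, in which the tool goes at most 50 mm and 8.59 degrees, less where a joint would pass 70% of its speed; a pose out of reach is approached as far as the arm can. A call with a gripper value outside its range is refused whole. The fingers move at their own pace and stop on an object; the grip force is fixed at half the most. Time passes only in rows, so rows that do not move let the fingers close. It gives the time, the measured TCP pose, the force and the opening at its end, in the units of the state.
- status.state(): the state, without advancing time (a new reading comes with each control period).
- imaging.read_camera(name): name is "scene" or "top"; returns a dict with "pixels" (480x640x3 uint8, red, green, blue), "fovy" (degrees; the focal length in pixels is half the picture's height over the tangent of half this angle, whatever the lens; pixels are square), "cx", "cy" (the principal point, pixels), "R" (3x3) and "t" (3): a world point X has camera coordinates R X + t. Camera axes: x right, y down, z forward; pixel columns grow to the right and rows downward; lengths in mm; the calibration is good to about 2 mm. A picture is of the moment at which its call begins. There is no depth.
- env.job_done(): hands the job in, once; it reports no verdict.
The state is a dict: "t": time; "joints": joint angles; "qvel": joint speeds; "tau": joint torques, N m; "eef_pos": TCP position; "tcp_rot": TCP orientation; "ft_force": force on the tool from outside, world axes, zero at the start; "moment": the same for the moment, N m; "opening": opening from 0.0 (shut) to 1.0 (fully open).
Only numpy, scipy, OpenCV 4.12 (cv2) and the standard library are available. Lean on these libraries where they do the work, as an engineer would, in place of code of your own. Each camera call takes 0.05 s, during which the arm holds its last target. There are 200 camera calls.

## Working session

There is one attempt and no reset: what is moved stays moved. The work goes in short steps, Python scripts to look and compute and a tool call to move; the robot and the scene stay as the last step left them, time stands still between calls to the robot, and variables do not carry over. Pictures are saved under pics/ and viewed, about 8 in all and at most 12, crops included, and the job is handed in when it is done.

Besides the shell and the picture viewer there is one more tool, called after "Emit:" by a JSON object that holds its "name" and its "arguments". apply_moves: Moves the arm, as the interface text tells. Its arguments: {"type":"object","properties":{"increments":{"type":"array"}},"required":["increments"]}

```bash
mkdir -p pics; ls
cat > h.py <<'E'
import numpy as np, cv2
from cell import status, imaging, env
from scipy.spatial.transform import Rotation as Ro
def cam(n):
    c=imaging.read_camera(n); c['f']=240/np.tan(np.radians(c['fovy'])/2)
    c['R']=np.array(c['R']);c['t']=np.array(c['t']); return c
def proj(c,X):
    p=c['R']@np.array(X,float)+c['t']; return np.array([c['cx'],c['cy']])+c['f']*p[:2]/p[2]
def ray(c,uv):
    d=c['R'].T@np.array([(uv[0]-c['cx'])/c['f'],(uv[1]-c['cy'])/c['f'],1]); return -c['R'].T@c['t'],d/np.linalg.norm(d)
def onz(c,uv,z):
    o,d=ray(c,uv); return o+d*(z-o[2])/d[2]
def tri(c1,p1,c2,p2):
    o1,d1=ray(c1,p1);o2,d2=ray(c2,p2)
    s=np.linalg.lstsq(np.c_[d1,-d2],o2-o1,rcond=None)[0]
    a=o1+s[0]*d1;b=o2+s[1]*d2; return (a+b)/2,np.linalg.norm(a-b)
def save(c,n,crop=None,k=1):
    im=c['pixels'][:,:,::-1]
    if crop: x0,y0,x1,y1=crop; im=im[y0:y1,x0:x1]
    cv2.imwrite('pics/'+n,cv2.resize(im,None,fx=k,fy=k,interpolation=cv2.INTER_CUBIC))
E
python3 - <<'E'
from h import *
s=status.state();print(s)
for n in('scene','top'):
    c=cam(n);save(c,n+'0.png',k=1.25);print(n,c['fovy'],c['cx'],c['cy'],c['R'].round(3).tolist(),c['t'].round(1), (-c['R'].T@c['t']).round(0))
E
```

```text
pics
{'t': 0.0, 'joints': array([ 1.08842344e+00,  4.91547593e-01,  1.55947339e+00, -3.52233389e-06,
        1.09164891e+00, -1.05590409e-01]), 'qvel': array([ 0.00048209, -0.00112245,  0.00281605,  0.00034627,  0.0001125 ,
        0.00128005]), 'tau': array([-2.29551013e-03, -6.12634134e+01, -2.58178318e+01,  6.90926844e-02,
        4.83141316e-02, -1.22524148e-04]), 'eef_pos': array([229.80890421, 580.93584599, 196.56093646]), 'tcp_rot': array([ 3.03890217,  1.56971908, -2.05026767]), 'ft_force': array([-0.13464844, -0.04883305, -0.6685629 ]), 'moment': array([-0.00837863,  0.03328707,  0.04901421]), 'opening': 1.0001841862568925}
scene 57.71452815743617 322.49398219361 234.71620569140055 [[0.88, -0.474, -0.001], [-0.219, -0.404, -0.888], [0.421, 0.782, -0.46]] [-466.2  245.   770. ] [ 140. -724.  571.]
top 56.99153445771567 317.5398801152922 235.94411745199804 [[-0.049, -0.999, 0.004], [-0.975, 0.047, -0.217], [0.217, -0.014, -0.976]] [ 27.4 559.4 861.4] [360.  13. 962.]
```

View pics/scene0.png

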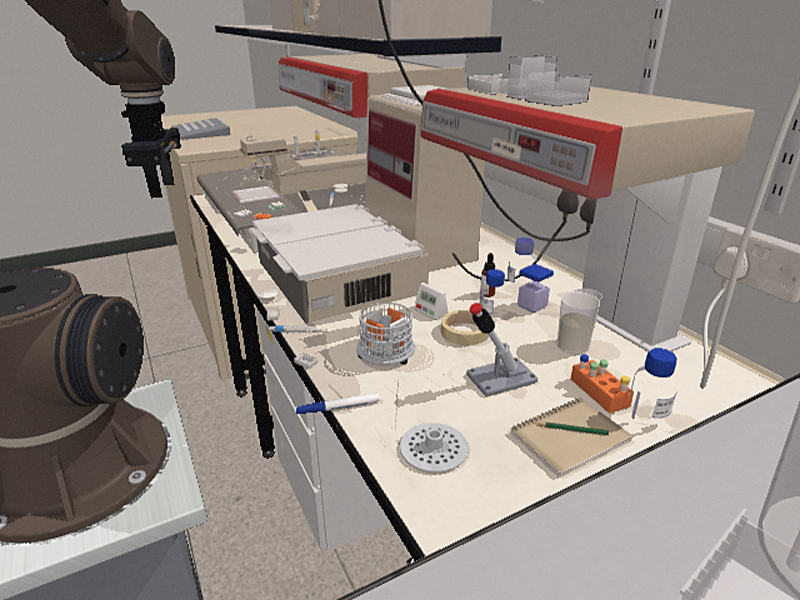

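View pics/top0.png

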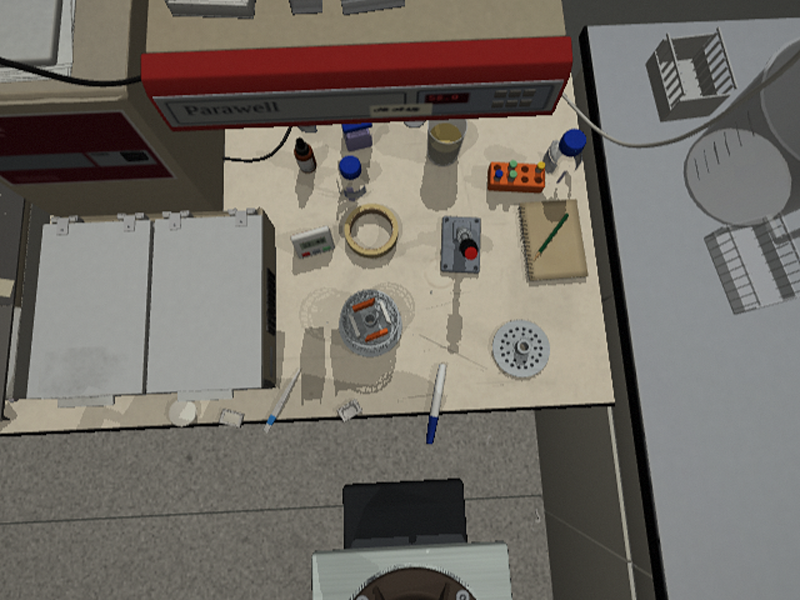

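Scene view (800×600): lid at (434,440), basket stack at (386,335), rest and rod at (490,345). Top view: lid at (521,348), stack at (371,321), rod knob at (470,252). Next I'll take zoomed crops and first triangulations.

Run:
```python
from h import *
t=cam('top');s=cam('scene')
save(t,'t1.png',(260,160,460,310),4);save(s,'s1.png',(270,230,440,385),4)
def cen(c,m,box):
    x0,y0,x1,y1=box; mm=np.zeros(m.shape,bool); mm[y0:y1,x0:x1]=m[y0:y1,x0:x1]
    ys,xs=np.nonzero(mm); return np.array([xs.mean(),ys.mean()]),len(xs)
for nm,f in(('red',lambda p:(p[...,0]>130)&(p[...,1]<60)&(p[...,2]<60)),('blk',lambda p:p.max(-1)<45)):
    a,na=cen(t,f(t['pixels'].astype(int)),(350,170,400,215)); b,nb=cen(s,f(s['pixels'].astype(int)),(372,238,400,275))
    print(nm,a,na,b,nb,tri(t,a,s,b))
for nm,uv,z in(('lid boss top',(417,277),29),('basket',(297,257),78)): print(nm,onz(t,uv,z))
print(Ro.from_euler('xyz',status.state()['tcp_rot']).as_matrix().round(3))
```

```text
red [376.23529412 200.61764706] 34 [380.55357143 246.16071429] 56 (array([ 601.56964017, -112.92121123,  153.90349833]), np.float64(3.305194274257902))
blk [373.11818182 195.87272727] 110 [387.10582011 257.41798942] 189 (array([ 620.84722154, -112.28647358,  122.46227915]), np.float64(3.918468652478977))
lid boss top [ 468.05816712 -206.55767888   29.        ]
basket [514.73846637  44.21244487  78.        ]
[[-0.    -0.93   0.368]
 [-0.001  0.368  0.93 ]
 [-1.     0.    -0.001]]
```

View pics/t1.png

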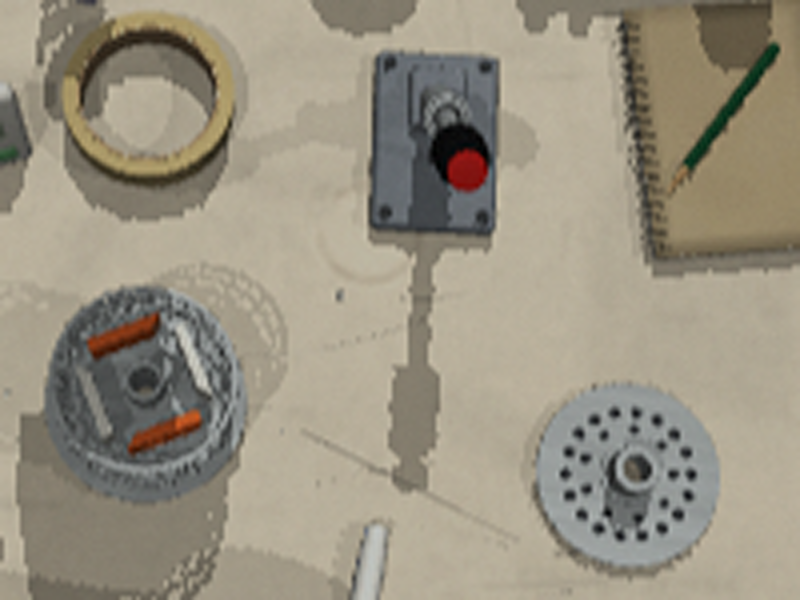

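View pics/s1.png

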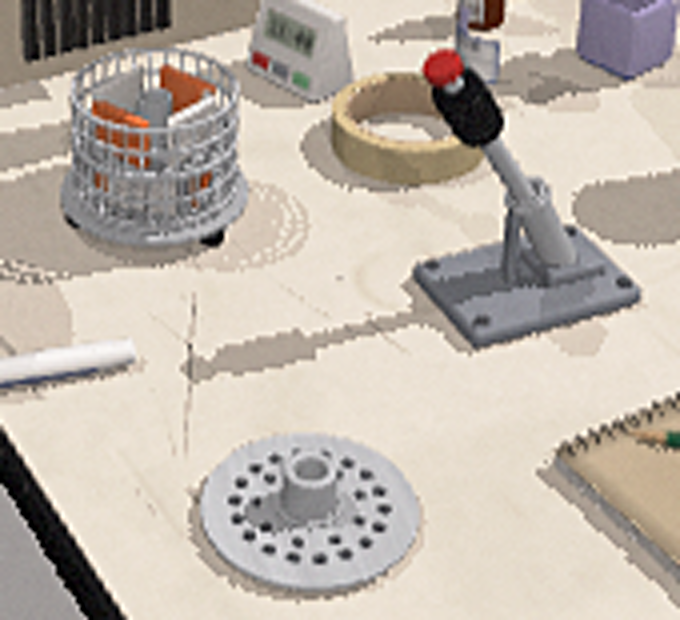

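Crops: in the top crop, lid boss bore at (634,468), upper sleeve at (147,380) and rest plate corners at (376,53), (498,55), (370,230), (495,232). In the scene crop, boss bore at (310,467) and tube mouth at (527,195).

Run:
```python
from h import *
t=cam('top');s=cam('scene')
T=lambda a:(a[0]/4+260,a[1]/4+160);S=lambda a:(a[0]/4+270,a[1]/4+230)
print('boss',tri(t,T((634,468)),s,S((310,467))),onz(t,T((634,468)),29),onz(t,T((628,475)),7),onz(s,S((310,515)),7))
print('boss s',onz(s,S((310,467)),29))
print('sleeve',onz(t,T((147,380)),78),'rim',onz(t,T((145,376)),84),onz(s,S((155,98)),84))
for p in((376,53),(498,55),(370,230),(495,232)): print('plate',onz(t,T(p),12))
for p in((418,268),(478,340),(640,292),(570,240)): print('plate s',onz(s,S(p),12))
print('mouth',onz(t,T((446,112)),65),onz(s,S((527,195)),65))
# black/red plane
g=lambda im:cv2.GaussianBlur
for n,c,b,o in(('top',t,T,0),('sc',s,S,0)):pass
```

```text
boss (array([ 468.02614307, -210.10929122,   27.30480083]), np.float64(0.15926831179321457)) [ 467.9037758  -209.73771424   29.        ] [ 466.81465616 -211.36537394    7.        ] [ 463.7362042  -218.01654643    7.        ]
boss s [ 466.92341176 -211.69687839   29.        ]
sleeve [518.87507608  44.55929622  78.        ] rim [519.88940672  45.27451119  84.        ] [513.10781743  34.05045231  84.        ]
plate [713.04775173 -90.47647514  12.        ]
plate [ 708.54191208 -159.72364127   12.        ]
plate [609.32123326 -80.18350925  12.        ]
plate [ 604.83714841 -149.53733854   12.        ]
plate s [611.12497993 -88.38243542  12.        ]
plate s [ 602.45552798 -155.44972628   12.        ]
plate s [ 703.20588225 -163.09067208   12.        ]
plate s [ 701.15723817 -106.70691826   12.        ]
mouth [ 658.36729962 -119.74786484   65.        ] [ 654.41022612 -121.51310019   65.        ]
```

Emit:
{"name": "apply_moves", "arguments": {"increments": [[0,0,0,0,-8],[0,0,0,0,-8],[0,0,-33,-32,0],[0,0,-33,-32,0],[0,0,-33,-32,0],[0,0,-33,-32,0],[0,0,-33,-32,0],[0,0,-33,-32,0],[0,0,-33,-32,0],[0,0,-33,-32,0]]}}

```text
t: 1.3
eef_pos: [468.8, 299.1, 197.3]
tcp_rot: [-0.812, 1.57, 0.661]
ft_force: [0.6, 0.2, 0.4]
opening: 0.997
```

```bash
cat > d.py <<'E'
from h import *
import sys
s=status.state();R=Ro.from_euler('xyz',s['tcp_rot']).as_matrix()
T=np.array([float(v) for v in sys.argv[1:4]])
print('t',s['t'],'tcp',s['eef_pos'].round(1),'tool d',(R.T@(T-s['eef_pos'])).round(1),'open',round(s['opening'],3),'F',s['ft_force'].round(1));print('z',R[:,2].round(3),'q',s['joints'].round(2))
E
python3 d.py 468 -210 120
```

```text
t 1.3 tcp [468.8 299.1 197.3] tool d [  77.2  -48.8 -506.8] open 0.997 F [0.6 0.2 0.4]
z [0.097 0.995 0.   ] q [ 0.45  0.39  1.73  0.    1.02 -1.02]
```

Emit:
{"name": "apply_moves", "arguments": {"increments": [[0,0,-5,-49,0],[0,0,-5,-49,0],[0,0,-5,-49,0],[0,0,-5,-49,0],[0,0,-5,-49,0],[0,0,-5,-49,0],[0,0,-5,-49,0],[0,0,-5,-49,0],[0,20,-5,-49,0],[0,25,-4,-49,0]]}}

```text
t: 2.3
eef_pos: [469.1, -186.6, 156.0]
tcp_rot: [-1.941, 1.568, -0.468]
ft_force: [1.5, -0.0, -0.6]
opening: 1.0
```

Emit:
{"name": "apply_moves", "arguments": {"increments": [[0,20,0,-17,0],[0,20,0,0,0],[0,0,0,0,0]]}}

```text
t: 2.6
eef_pos: [466.0, -201.2, 113.6]
tcp_rot: [1.102, 1.567, 2.574]
ft_force: [-0.3, -0.2, -0.1]
opening: 1.001
```

```bash
python3 d.py 468 -210 19.5
python3 - <<'E'
from h import *
s=cam('scene');t=cam('top')
a=s['pixels'][280:400,270:420];b=t['pixels'][220:340,360:510]
im=np.hstack([a,b])[:,:,::-1];cv2.imwrite('pics/l1.png',cv2.resize(im,None,fx=2.6,fy=2.6,interpolation=cv2.INTER_CUBIC))
E
```

```text
t 2.6 tcp [ 466.  -201.2  113.6] tool d [94.1 -3.2 -8.7] open 1.001 F [-0.3 -0.2 -0.1]
z [0.099 0.995 0.002] q [-0.54  0.44  1.93  0.    0.77 -2.01]
```

View pics/l1.png

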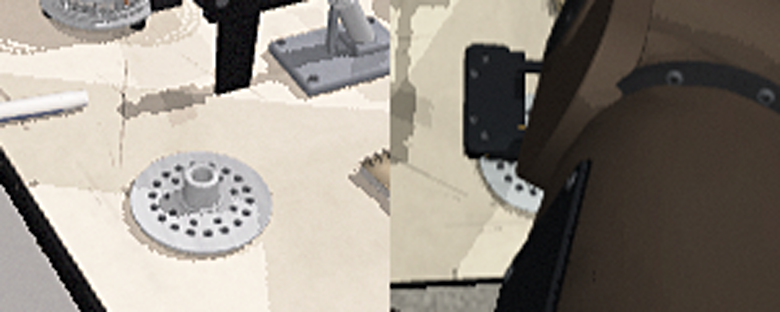

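The lid lies clear below the open jaws, with nothing in the way. Correcting sideways, descending and gripping the boss.

Emit:
{"name": "apply_moves", "arguments": {"increments": [[0,20,-3,-9,0],[0,25,0,0,0],[0,25,0,0,0],[0,14,0,0,0],[0,7,0,0,0],[0,0,0,0,0]]}}

```text
t: 3.3
eef_pos: [469.7, -210.1, 25.0]
tcp_rot: [-1.662, 1.571, -0.188]
ft_force: [-0.6, 0.5, -0.5]
opening: 0.997
```

```bash
python3 d.py 468 -210 20.5
```

```text
t 3.3 tcp [ 469.7 -210.1   25. ] tool d [ 4.5  1.7 -0.1] open 0.997 F [-0.6  0.5 -0.5]
z [ 0.097  0.995 -0.   ] q [-0.55  0.59  1.99  0.    0.57 -2.02]
```

Emit:
{"name": "apply_moves", "arguments": {"increments": [[0.3,4,2,0,0],[0.6,0,0,0,0],[1,0,0,0,0],[1,0,0,0,0],[1,0,0,0,0],[1,0,0,0,0],[1,0,0,0,0],[1,0,0,0,0]]}}

```text
t: 4.1
eef_pos: [467.3, -210.2, 20.6]
tcp_rot: [-0.211, 1.571, 1.262]
ft_force: [0.0, -0.1, 0.2]
opening: 0.383
```

Emit:
{"name": "apply_moves", "arguments": {"increments": [[1,-5,0,0,0],[1,-15,0,0,0],[1,-25,0,0,0],[1,-25,0,0,0],[1,-25,0,0,0],[1,-25,0,0,0],[1,-10,0,0,0],[1,0,0,0,0]]}}

```text
t: 4.9
eef_pos: [467.7, -210.4, 151.7]
tcp_rot: [-1.993, 1.568, -0.519]
ft_force: [-0.2, -0.5, -0.4]
opening: 0.006
```

```bash
python3 d.py 519 45 150
```

```text
t 4.9 tcp [ 467.7 -210.4  151.7] tool d [  1.5 -26.2 259.2] open 0.006 F [-0.2 -0.5 -0.4]
z [ 0.097  0.995 -0.001] q [-0.55  0.39  1.89  0.    0.87 -2.03]
```

The fingers are slower than I assumed (about 75 mm/s), so the lift began before they had closed. I'll reopen and look.

Emit:
{"name": "apply_moves", "arguments": {"increments": [[0,0,0,0,0],[0,0,0,0,0],[0,0,0,0,0],[0,0,0,0,0],[0,0,0,0,0],[0,0,0,0,0],[0,0,0,0,0],[0,0,0,0,0]]}}

```text
t: 5.7
eef_pos: [467.3, -210.2, 150.6]
tcp_rot: [-0.638, 1.571, 0.835]
ft_force: [0.1, -0.1, -0.7]
opening: 0.621
```

```bash
python3 d.py 468 -210 20.5;  python3 - <<'E'
from h import *
s=cam('scene');save(s,'l2.png',(270,280,420,400),4)
E
```

```text
t 5.7 tcp [ 467.3 -210.2  150.6] tool d [130.1  -0.6   0.3] open 0.621 F [ 0.1 -0.1 -0.7]
z [0.097 0.995 0.   ] q [-0.55  0.39  1.89  0.    0.87 -2.03]
```

View pics/l2.png

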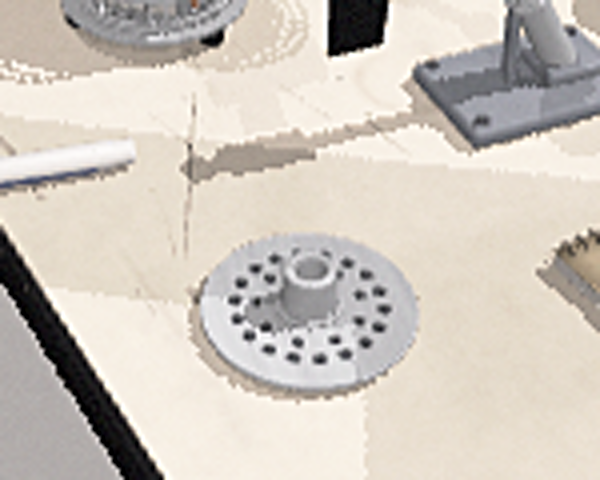

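The lid has not moved: boss bore still at (310,267) in the crop, the same scene pixel as before. Going down again at partial opening.

Emit:
{"name": "apply_moves", "arguments": {"increments": [[0.4,30,0,0,0],[0.4,30,0,0,0],[0.4,30,0,0,0],[0.4,25,0,0,0],[0.4,11,0,0,0],[0.4,4,0,0,0],[1,0,0,0,0],[1,0,0,0,0],[1,0,0,0,0],[1,0,0,0,0]]}}

```text
t: 6.75
eef_pos: [467.6, -210.3, 21.4]
tcp_rot: [-1.949, 1.57, -0.475]
ft_force: [0.3, 0.0, 0.0]
opening: 0.32
```

Emit:
{"name": "apply_moves", "arguments": {"increments": [[1,0,0,0,0],[1,0,0,0,0],[1,0,0,0,0],[1,0,0,0,0],[1,0,0,0,0]]}}

```text
t: 7.25
eef_pos: [467.3, -210.2, 20.6]
tcp_rot: [0.287, 1.571, 1.761]
ft_force: [0.2, -0.1, -0.9]
opening: 0.001
```

Opening 0 at this height means the boss is not between the pads; looking.

Run:
```python
from h import *
s=cam('scene');print(proj(s,[467.3,-210.2,9.6]),proj(s,[467.3,-210.2,70]));save(s,'l3.png',(250,200,450,360),4)
```

```text
[346.98639973 354.33985733] [347.82407689 328.31739203]
```

View pics/l3.png

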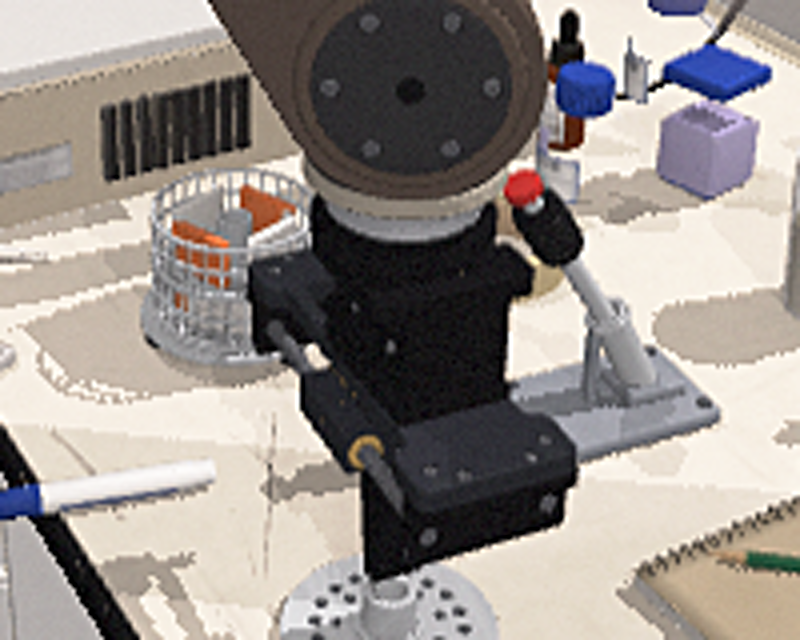

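The picture shows the boss bore at (388,590) and the finger's lower edge at about (382,578), just above it. The fingertips appear to be about 24 mm higher than the stated geometry. Checking `env.tip_extent` and the start picture against this.

Run:
```python
from h import *
print(env.tip_extent,[a for a in dir(env) if a[0]!='_'])
im=cv2.imread('pics/scene0.png');im=cv2.resize(im,(640,480))
g=im[90:190,95:180].max(-1)
s=cam('scene')
for sg in(1,-1):
  for z in(186,216): print(sg,z,proj(s,np.array([229.9,581,z])+sg*np.array([.368,.93,0])*53))
ys,xs=np.nonzero(g<50)
for r in range(110,165,3):
    q=xs[ys==r-90]; print(r,(q.min()+95,q.max()+95,len(q)) if len(q) else '')
p=s['pixels'].max(-1)
for r in range(325,352,2):
    q=np.nonzero(p[r,320:400]<50)[0]; print(r,(q.min()+320,q.max()+320,len(q)) if len(q) else '')
```

```text
11.0 ['IKError', 'job_done', 'tip_extent']
1 186 [137.12380272 156.71668377]
1 216 [135.09359036 146.72194511]
-1 186 [127.0874174 168.3176607]
-1 216 [124.77779162 157.66380749]
110 (np.int64(105), np.int64(143), 39)
113 (np.int64(106), np.int64(143), 33)
116 (np.int64(98), np.int64(144), 36)
119 (np.int64(98), np.int64(136), 34)
122 (np.int64(98), np.int64(134), 37)
125 (np.int64(100), np.int64(135), 34)
128 (np.int64(101), np.int64(135), 33)
131 (np.int64(101), np.int64(136), 36)
134 (np.int64(114), np.int64(136), 20)
137 (np.int64(115), np.int64(137), 20)
140 (np.int64(116), np.int64(137), 19)
143 (np.int64(117), np.int64(138), 19)
146 (np.int64(118), np.int64(138), 18)
149 (np.int64(118), np.int64(127), 10)
152 (np.int64(119), np.int64(128), 10)
155 (np.int64(120), np.int64(128), 9)
158 (np.int64(152), np.int64(153), 2)
161 (np.int64(153), np.int64(155), 3)
164 (np.int64(155), np.int64(157), 3)
325 (np.int64(341), np.int64(390), 43)
327 (np.int64(341), np.int64(390), 46)
329 (np.int64(341), np.int64(390), 50)
331 (np.int64(341), np.int64(387), 47)
333 (np.int64(341), np.int64(381), 38)
335 (np.int64(341), np.int64(374), 31)
337 (np.int64(341), np.int64(367), 27)
339 (np.int64(341), np.int64(360), 20)
341 (np.int64(341), np.int64(354), 14)
343 (np.int64(343), np.int64(349), 7)
345 
347 (np.int64(333), np.int64(334), 2)
349 
351
```

The start picture shows the same thing: both fingertips fit z=216 rather than 186. The real fingertips sit about 25–30 mm higher than `eef_pos` and `tip_extent` imply, while xy agrees. I'll calibrate this, then descend by the corrected amount while watching force.

Emit:
{"name": "apply_moves", "arguments": {"increments": [[0.5,0,0,0,0],[0.5,0,0,0,0],[0.5,0,0,0,0],[0.5,0,0,0,0],[0.5,0,0,0,0],[0.5,0,0,0,0],[0.5,4,0,0,0],[0.5,6,0,0,0],[0.5,4,0,0,0],[0.5,0,0,0,0]]}}

```text
t: 8.35
eef_pos: [467.0, -210.0, 5.8]
tcp_rot: [1.054, 1.569, 2.528]
ft_force: [0.4, -1.1, -0.5]
opening: 0.499
```

```bash
python3 d.py 468 -210 0
python3 - <<'E'
from h import *
s=cam('scene')
for z in (30,35,40): print(z,proj(s,[457,-222,z]),proj(s,[477,-222,z]))
p=s['pixels'].max(-1)
for r in range(325,372,2):
    q=np.nonzero(p[r,320:400]<50)[0]; print(r,(q.min()+320,q.max()+320,len(q)) if len(q) else '',end=' ')
for z in (20,25,30): print(z,[proj(s,[467+dx,-210-24-12,z]) for dx in(-10,10)])
E
```

```text
t 8.35 tcp [ 467.  -210.     5.8] tool d [ 5.8 -1.   0.1] open 0.499 F [ 0.4 -1.1 -0.5]
z [0.097 0.995 0.001] q [-0.55  0.62  2.    0.    0.52 -2.03]
30 [345.74390022 351.65038746] [355.2863925  347.95736386]
35 [345.80931766 349.49527983] [355.37920725 345.81459162]
40 [345.87512575 347.32730245] [355.47257029 343.65916152]
325 (np.int64(335), np.int64(392), 30) 327 (np.int64(335), np.int64(392), 35) 329 (np.int64(335), np.int64(390), 41) 331 (np.int64(335), np.int64(389), 42) 333 (np.int64(335), np.int64(389), 49) 335 (np.int64(335), np.int64(389), 53) 337 (np.int64(335), np.int64(389), 53) 339 (np.int64(335), np.int64(384), 46) 341 (np.int64(336), np.int64(377), 27) 343 (np.int64(349), np.int64(371), 21) 345 (np.int64(348), np.int64(364), 16) 347 (np.int64(333), np.int64(361), 16) 349 (np.int64(348), np.int64(361), 14) 351 (np.int64(348), np.int64(360), 13) 353 (np.int64(348), np.int64(365), 14) 355 (np.int64(334), np.int64(359), 13) 357 (np.int64(348), np.int64(366), 11) 359 (np.int64(348), np.int64(351), 4) 361  363  365  367  369 (np.int64(342), np.int64(344), 3) 371  20 [array([352.70137226, 364.47058748]), array([362.34361546, 360.56930353])]
25 [array([352.78911153, 362.31408511]), array([362.45931275, 358.42475519])]
30 [array([352.87738457, 360.14446327]), array([362.57570615, 356.26730366])]
```

Emit:
{"name": "apply_moves", "arguments": {"increments": [[0.5,4,1,0,0],[0.5,4,0,0,0],[0.5,4,0,0,0],[0.5,2,0,0,0],[0.5,0,0,0,0]]}}

```text
t: 8.9
eef_pos: [466.2, -210.0, -7.7]
tcp_rot: [0.962, 1.57, 2.436]
ft_force: [0.3, 0.7, 0.2]
opening: 0.499
```

Emit:
{"name": "apply_moves", "arguments": {"increments": [[0.5,1,0,0,0],[0.5,1,0,0,0],[0.5,0,0,0,0]]}}

```text
t: 9.2
eef_pos: [466.3, -210.1, -9.4]
tcp_rot: [-0.402, 1.571, 1.071]
ft_force: [-0.3, 0.2, 0.2]
opening: 0.498
```

```bash
python3 d.py 468 -210 0
python3 - <<'E'
from h import *
s=cam('scene')
p=s['pixels'].max(-1)
for r in range(345,375):
    q=np.nonzero(p[r,345:370]<50)[0]; print(r,(q.min()+345,q.max()+345,len(q)) if len(q) else '',end=' ')
for z in (5,10,15): print(z,[proj(s,[467+dx,-210-24-dy,z]) for dx,dy in((-10,12),(-10,0),(10,12))])
E
```

```text
t 9.2 tcp [ 466.3 -210.1   -9.4] tool d [-9.4 -1.6  0.3] open 0.498 F [-0.3  0.2  0.2]
z [0.097 0.995 0.   ] q [-0.55  0.65  2.01  0.    0.48 -2.03]
345 (np.int64(348), np.int64(369), 22) 346 (np.int64(348), np.int64(369), 22) 347 (np.int64(348), np.int64(369), 21) 348 (np.int64(348), np.int64(369), 19) 349 (np.int64(348), np.int64(369), 18) 350 (np.int64(348), np.int64(369), 19) 351 (np.int64(348), np.int64(368), 20) 352 (np.int64(348), np.int64(365), 18) 353 (np.int64(348), np.int64(365), 16) 354 (np.int64(348), np.int64(360), 13) 355 (np.int64(348), np.int64(360), 13) 356 (np.int64(348), np.int64(360), 13) 357 (np.int64(348), np.int64(365), 13) 358 (np.int64(348), np.int64(359), 12) 359 (np.int64(348), np.int64(359), 12) 360 (np.int64(348), np.int64(359), 12) 361 (np.int64(348), np.int64(359), 12) 362 (np.int64(347), np.int64(365), 15) 363 (np.int64(347), np.int64(358), 12) 364 (np.int64(348), np.int64(355), 8) 365 (np.int64(348), np.int64(354), 7) 366 (np.int64(348), np.int64(361), 3) 367  368  369  370  371  372  373  374  5 [array([352.44130916, 370.86255706]), array([348.8895367 , 366.49759369]), array([362.00063844, 366.92667659])]
10 [array([352.52747582, 368.74470695]), array([348.96411463, 364.39244481]), array([362.11428443, 364.82015087])]
15 [array([352.61416195, 366.61408902]), array([349.03913671, 362.27475892]), array([362.22860807, 362.70106407])]
```

Emit:
{"name": "apply_moves", "arguments": {"increments": [[1,2,0,0,0],[1,2,0,0,0],[1,0,0,0,0],[1,0,0,0,0],[1,0,0,0,0],[1,0,0,0,0],[1,0,0,0,0]]}}

```text
t: 9.95
eef_pos: [468.2, -211.4, -10.4]
tcp_rot: [-2.006, 1.564, -0.534]
ft_force: [-3.9, -0.1, 41.1]
opening: 0.25
```

Emit:
{"name": "apply_moves", "arguments": {"increments": [[1,-3,0,0,0],[1,-1,0,0,0],[1,0,0,0,0]]}}

```text
t: 10.25
eef_pos: [466.2, -210.0, -9.5]
tcp_rot: [0.781, 1.571, 2.254]
ft_force: [-0.1, -1.1, -1.4]
opening: 0.255
```

Emit:
{"name": "apply_moves", "arguments": {"increments": [[1,-10,0,0,0],[1,-20,0,0,0],[1,-30,0,0,0],[1,-30,0,0,0],[1,-30,0,0,0],[1,-10,0,0,0],[1,0,0,0,0]]}}

```text
t: 10.95
eef_pos: [466.7, -210.3, 121.7]
tcp_rot: [-1.98, 1.569, -0.507]
ft_force: [-0.1, -0.1, -1.8]
opening: 0.258
```

```bash
python3 d.py 518 44.5 120
python3 - <<'E'
from h import *
s=cam('scene');t=cam('top')
a=s['pixels'][150:370,260:460];b=t['pixels'][130:350,270:470]
im=np.hstack([a,b])[:,:,::-1];cv2.imwrite('pics/l4.png',cv2.resize(im,None,fx=2,fy=2,interpolation=cv2.INTER_CUBIC))
E
```

```text
t 10.95 tcp [ 466.7 -210.3  121.7] tool d [  1.5 -26.3 258.6] open 0.258 F [-0.1 -0.1 -1.8]
z [ 0.097  0.995 -0.001] q [-0.55  0.43  1.92  0.    0.79 -2.03]
```

View pics/l4.png

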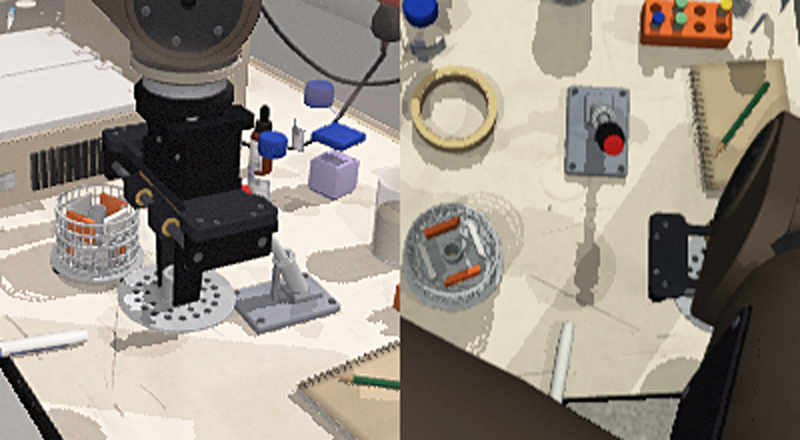

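The lid is gripped by its boss and hangs level. In the left half it is at (177,300), with the basket at (97,235). Carrying it over the stack.

Emit:
{"name": "apply_moves", "arguments": {"increments": [[1,0,-2,20,0],[1,0,-4,40,0],[1,0,-4,40,0],[1,0,-4,40,0],[1,0,-4,40,0],[1,0,-4,40,0],[1,0,-3,28,0],[1,0,-1,10,0],[1,0,0,0,0],[1,0,0,0,0]]}}

```text
t: 12.05
eef_pos: [516.9, 43.4, 119.9]
tcp_rot: [1.7, 1.569, -3.11]
ft_force: [0.0, -0.8, -1.0]
opening: 0.259
```

```bash
python3 d.py 517.5 44.5 78
python3 - <<'E'
from h import *
s=cam('scene');t=cam('top')
a=s['pixels'][170:350,220:420];b=t['pixels'][160:340,200:400]
im=np.hstack([a,b])[:,:,::-1];cv2.imwrite('pics/l5.png',cv2.resize(im,None,fx=2,fy=2,interpolation=cv2.INTER_CUBIC))
E
```

```text
t 12.05 tcp [516.9  43.4 119.9] tool d [41.9 -0.5  1.1] open 0.259 F [ 0.  -0.8 -1. ]
z [ 0.097  0.995 -0.   ] q [-0.04  0.44  1.9  -0.    0.8  -1.52]
```

Emit:
{"name": "apply_moves", "arguments": {"increments": [[1,12,-1,1,0],[1,18,0,0,0],[1,8,0,0,0],[1,3,0,0,0],[1,1,0,0,0],[1,0,0,0,0]]}}

```text
t: 12.75
eef_pos: [518.6, 44.9, 78.9]
tcp_rot: [-1.313, 1.57, 0.16]
ft_force: [0.2, 0.2, -1.2]
opening: 0.256
```

Emit:
{"name": "apply_moves", "arguments": {"increments": [[1,1,0,0,0],[1,1,0,0,0],[1,0,0,0,0]]}}

```text
t: 13.05
eef_pos: [518.5, 45.1, 76.8]
tcp_rot: [-1.223, 1.57, 0.25]
ft_force: [0.1, 1.0, -1.6]
opening: 0.254
```

Emit:
{"name": "apply_moves", "arguments": {"increments": [[1,1,0,0,0],[1,1,0,0,0],[1,0,0,0,0]]}}

```text
t: 13.35
eef_pos: [518.4, 45.0, 74.5]
tcp_rot: [1.207, 1.571, 2.681]
ft_force: [0.9, -0.7, -1.5]
opening: 0.252
```

```bash
python3 d.py 517.5 44.5 70.5
```

```text
t 13.35 tcp [518.4  45.   74.5] tool d [ 4.   0.8 -0.6] open 0.252 F [ 0.9 -0.7 -1.5]
z [0.097 0.995 0.   ] q [-0.04  0.51  1.94  0.    0.69 -1.51]
```

Emit:
{"name": "apply_moves", "arguments": {"increments": [[1,1,1,0,0],[1,1,0,0,0],[1,0,0,0,0]]}}

```text
t: 13.65
eef_pos: [517.3, 45.1, 72.5]
tcp_rot: [1.401, 1.571, 2.874]
ft_force: [-0.1, -0.4, -0.8]
opening: 0.251
```

Emit:
{"name": "apply_moves", "arguments": {"increments": [[1,1,0,0,0],[1,0.5,0,0,0],[1,0,0,0,0]]}}

```text
t: 13.95
eef_pos: [517.4, 45.1, 71.1]
tcp_rot: [0.262, 1.571, 1.736]
ft_force: [1.2, -0.1, -1.6]
opening: 0.251
```

Emit:
{"name": "apply_moves", "arguments": {"increments": [[1,0.5,0,0,0],[1,0.5,0,0,0],[1,0,0,0,0]]}}

```text
t: 14.25
eef_pos: [517.4, 45.1, 70.1]
tcp_rot: [-0.162, 1.571, 1.311]
ft_force: [-0.3, 0.2, -2.3]
opening: 0.253
```

Emit:
{"name": "apply_moves", "arguments": {"increments": [[1,0.5,0,0,0],[1,0.5,0,0,0],[1,0,0,0,0]]}}

```text
t: 14.55
eef_pos: [517.5, 45.1, 69.7]
tcp_rot: [-1.473, 1.57, 0.001]
ft_force: [-2.7, 0.2, 7.3]
opening: 0.255
```

Emit:
{"name": "apply_moves", "arguments": {"increments": [[1,0.5,0,0,0],[1,0.5,0,0,0],[1,0,0,0,0]]}}

```text
t: 14.85
eef_pos: [517.5, 45.1, 69.6]
tcp_rot: [-1.538, 1.57, -0.065]
ft_force: [-6.7, 0.5, 19.8]
opening: 0.256
```

Contact came at 69.7 against an expected 70.5. If the spigot were standing on the rim, contact would have come at about 74.5, so the lid is seated. Releasing.

Emit:
{"name": "apply_moves", "arguments": {"increments": [[1,-1,0,0,0],[0.4,0,0,0,0],[0.4,0,0,0,0],[0.4,0,0,0,0],[0.4,0,0,0,0],[0.4,0,0,0,0],[0.4,-20,0,0,0],[0.4,-40,0,0,0],[0.4,-40,0,0,0],[0.4,-35,0,0,0]]}}

```text
t: 15.85
eef_pos: [517.5, 45.1, 206.0]
tcp_rot: [-1.397, 1.57, 0.076]
ft_force: [0.3, 0.7, -0.8]
opening: 0.599
```

```bash
python3 d.py 620 -115.5 180
python3 - <<'E'
from h import *
s=cam('scene');t=cam('top')
save(s,'l6.png',(270,210,430,330),4)
E
```

```text
t 15.85 tcp [517.5  45.1 206. ] tool d [  26.1 -117.6 -149.9] open 0.599 F [ 0.3  0.7 -0.8]
z [0.097 0.995 0.   ] q [-0.04  0.33  1.8   0.    1.01 -1.51]
```

View pics/l6.png

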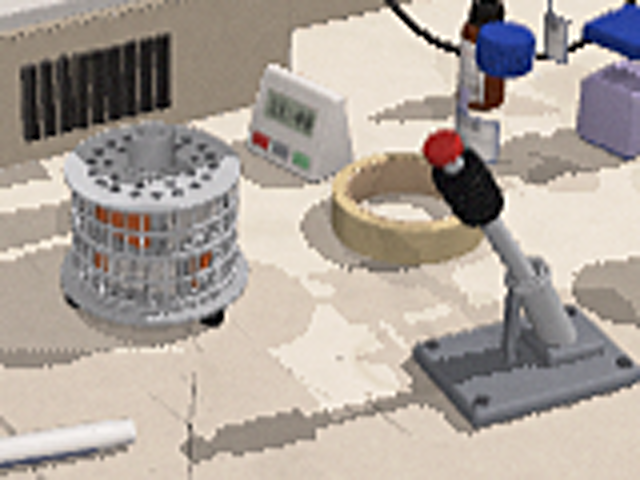

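The lid sits flat on the upper basket: boss top at (153,137), plate parallel to the rim. The rod is unchanged, with its knob at (443,150). Going for the collar.

Emit:
{"name": "apply_moves", "arguments": {"increments": [[0.4,0,-14,-20,0],[0.4,0,-28,-37,0],[0.4,0,-28,-37,0],[0.4,0,-28,-37,0],[0.4,0,-16,-19,0],[0.4,0,0,0,0],[0.4,20,0,0,0],[0.4,10,0,0,0],[0.4,0,0,0,0],[0.4,0,0,0,0]]}}

```text
t: 16.95
eef_pos: [616.2, -114.7, 174.3]
tcp_rot: [1.021, 1.57, 2.495]
ft_force: [-0.4, 0.3, -0.2]
opening: 0.602
```

```bash
python3 d.py 617 -115.3 92.5
python3 - <<'E'
from h import *
s=cam('scene');t=cam('top')
a=s['pixels'][170:350,290:490];b=t['pixels'][130:310,290:490]
im=np.hstack([a,b])[:,:,::-1];cv2.imwrite('pics/r1.png',cv2.resize(im,None,fx=2,fy=2,interpolation=cv2.INTER_CUBIC))
E
```

```text
t 16.95 tcp [ 616.2 -114.7  174.3] tool d [81.8 -0.9 -0.5] open 0.602 F [-0.4  0.3 -0.2]
z [0.097 0.995 0.   ] q [-0.29  0.52  1.58  0.    1.05 -1.76]
```

View pics/r1.png

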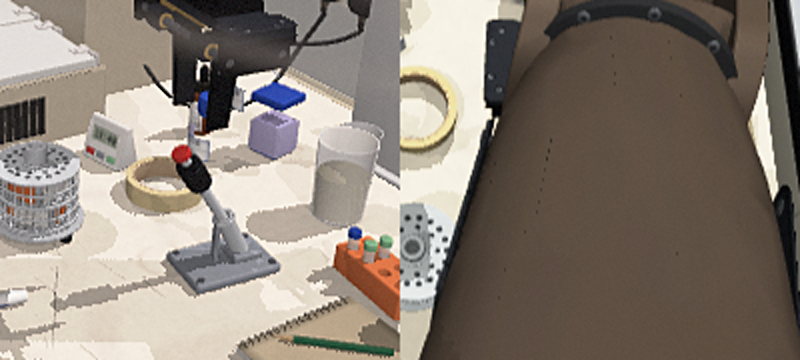

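The two fingers at (185,110) and (215,115) straddle the line straight above the collar at (195,178). Descending and gripping.

Emit:
{"name": "apply_moves", "arguments": {"increments": [[0.4,18,-1,0,0],[0.4,20,0,0,0],[0.4,20,0,0,0],[0.4,14,0,0,0],[0.4,7,0,0,0],[0.4,3,0,0,0],[0.4,0,0,0,0]]}}

```text
t: 17.75
eef_pos: [617.5, -115.4, 92.4]
tcp_rot: [-1.582, 1.57, -0.108]
ft_force: [0.0, 0.4, 0.2]
opening: 0.6
```

Emit:
{"name": "apply_moves", "arguments": {"increments": [[1,0,0,0,0],[1,0,0,0,0],[1,0,0,0,0],[1,0,0,0,0],[1,0,0,0,0],[1,0,0,0,0],[1,0,0,0,0]]}}

```text
t: 18.45
eef_pos: [617.3, -115.4, 92.3]
tcp_rot: [-1.639, 1.571, -0.166]
ft_force: [-0.0, -0.7, 1.6]
opening: 0.269
```

```bash
cat > rod.py <<'E'
from h import *
# knob red / collar black / in scene: print centroids, plus tri with plane of tool
def red(c,box):
    x0,y0,x1,y1=box;p=c['pixels'].astype(int)[y0:y1,x0:x1]
    m=((p[...,0]>110)&(p[...,1]<70)&(p[...,2]<70)).astype(np.uint8)
    n,l,st,ce=cv2.connectedComponentsWithStats(m)
    return [(ce[i]+[x0,y0],st[i,4]) for i in range(1,n) if st[i,4]>8]
E
python3 d.py 617 -115.3 92.5; python3 -c "
from rod import *
s=cam('scene');print(red(s,(300,130,480,330)))"
```

```text
t 18.45 tcp [ 617.3 -115.4   92.3] tool d [-0.2  0.3  0.1] open 0.269 F [-0.  -0.7  1.6]
z [ 0.097  0.995 -0.   ] q [-0.29  0.61  1.65  0.    0.88 -1.76]
[(array([461.10294118, 144.54117647]), np.int32(340)), (array([334.63636364, 244.63636364]), np.int32(11)), (array([380.125   , 246.140625]), np.int32(64)), (array([466.58235294, 306.92941176]), np.int32(170))]
```

Emit:
{"name": "apply_moves", "arguments": {"increments": [[1,-2.5,1.5,0,0],[1,-5,3,0,0],[1,-5,3,0,0],[1,-5,3,0,0],[1,0,0,0,0]]}}

```text
t: 19.0
eef_pos: [606.5, -114.3, 110.5]
tcp_rot: [-1.586, 1.57, -0.113]
ft_force: [0.5, -0.4, -1.6]
opening: 0.269
```

```bash
python3 d.py 617 -115.3 92.5; python3 -c "
from rod import *
s=cam('scene');print(red(s,(360,210,420,270)),proj(s,[601.6,-113,154]),proj(s,[593,-112,169]))"
```

```text
t 19.0 tcp [ 606.5 -114.3  110.5] tool d [ 18.  -10.6  -0. ] open 0.269 F [ 0.5 -0.4 -1.6]
z [ 0.097  0.995 -0.   ] q [-0.29  0.57  1.67  0.    0.9  -1.77]
[(array([375.89705882, 239.20588235]), np.int32(68))] [381.39337608 245.88222382] [377.95131645 239.97208308]
```

Emit:
{"name": "apply_moves", "arguments": {"increments": [[1,-5,2.9,0,0],[1,-5,2.9,0,0],[1,-5,2.9,0,0],[1,-5,2.8,0,0],[1,0,0,0,0]]}}

```text
t: 19.55
eef_pos: [595.3, -113.2, 130.5]
tcp_rot: [-1.711, 1.57, -0.238]
ft_force: [0.6, -0.1, -2.5]
opening: 0.268
```

```bash
python3 d.py 617 -115.3 92.5
python3 - <<'E'
from rod import *
s=cam('scene');print(red(s,(360,190,420,270)))
p=s['pixels'];save(s,'r2.png',(350,200,450,300),6)
# rows of bright/grey profile for the shaft between collar and tube
for r in range(240,300,4): print(r,p[r,385:425].max(-1).tolist())
E
```

```text
t 19.55 tcp [ 595.3 -113.2  130.5] tool d [ 38.1 -21.8   0.1] open 0.268 F [ 0.6 -0.1 -2.5]
z [ 0.097  0.995 -0.   ] q [-0.3   0.54  1.68  0.    0.93 -1.77]
[(array([371.41791045, 230.94029851]), np.int32(67))]
240 [16, 20, 23, 8, 3, 47, 184, 173, 159, 168, 251, 241, 246, 247, 246, 247, 247, 245, 246, 246, 245, 244, 245, 244, 247, 238, 237, 241, 255, 137, 132, 131, 138, 139, 138, 145, 139, 147, 145, 144]
244 [11, 21, 24, 19, 0, 205, 202, 200, 171, 162, 255, 255, 249, 190, 208, 205, 175, 178, 178, 177, 208, 205, 210, 177, 183, 183, 180, 185, 180, 164, 86, 136, 134, 139, 137, 141, 137, 136, 142, 142]
248 [23, 17, 20, 7, 149, 210, 199, 192, 176, 144, 182, 182, 178, 182, 180, 181, 187, 151, 158, 156, 189, 192, 188, 191, 189, 189, 185, 183, 184, 182, 180, 181, 176, 181, 185, 184, 173, 117, 99, 119]
252 [0, 32, 99, 133, 171, 188, 186, 182, 181, 180, 179, 177, 180, 176, 178, 180, 181, 149, 157, 142, 150, 151, 150, 151, 152, 147, 150, 146, 148, 144, 154, 149, 145, 172, 172, 252, 247, 248, 246, 243]
256 [129, 143, 144, 152, 182, 201, 241, 228, 226, 224, 223, 221, 222, 226, 243, 247, 242, 248,
[... 1438 characters left out ...]
42, 147, 153, 161, 172, 183, 253, 249, 251, 252, 182, 182, 190, 189, 190, 190, 185, 188, 186, 186, 188]
288 [245, 238, 237, 238, 239, 239, 239, 239, 241, 246, 255, 66, 69, 110, 103, 248, 126, 108, 121, 130, 137, 144, 146, 155, 169, 184, 183, 71, 74, 170, 174, 254, 254, 253, 178, 186, 188, 187, 189, 189]
292 [233, 211, 234, 173, 173, 160, 149, 151, 151, 160, 151, 71, 99, 115, 132, 108, 99, 96, 85, 114, 126, 134, 143, 145, 150, 155, 165, 184, 192, 143, 150, 150, 148, 137, 147, 228, 255, 249, 248, 247]
296 [148, 145, 144, 146, 147, 146, 148, 148, 139, 147, 91, 78, 122, 117, 101, 96, 94, 80, 90, 96, 103, 94, 98, 107, 103, 151, 147, 152, 149, 151, 165, 175, 176, 165, 153, 142, 138, 144, 148, 207]
```

View pics/r2.png

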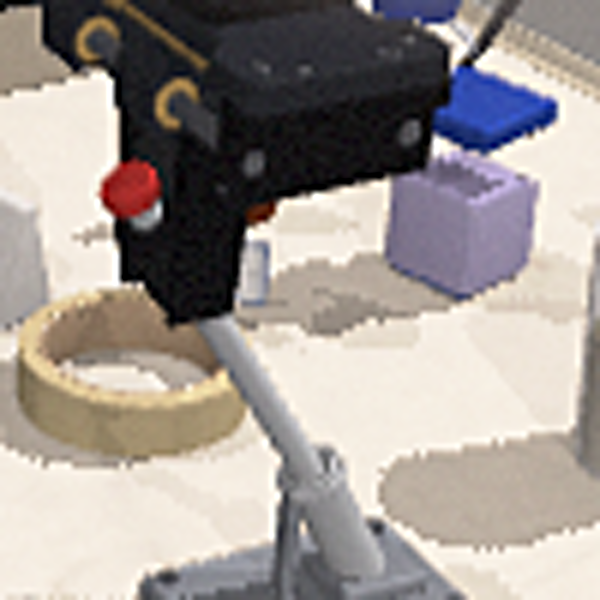

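The knob at (130,190) tilts with the held rod. The shaft still ends inside the tube mouth at (320,475) with a few mm left. Now I'll tip the rod upright by swinging the grip along an arc while the tube mouth holds the tip.

Emit:
{"name": "apply_moves", "arguments": {"increments": [[1,-4.4,-8,0,0],[1,-4,-8,0,0],[1,-3,-8.5,0,0],[1,-2.6,-8.7,0,0],[1,0,0,0,0]]}}

```text
t: 20.1
eef_pos: [629.8, -116.6, 143.9]
tcp_rot: [-1.635, 1.569, -0.161]
ft_force: [-3.1, -0.2, -1.1]
opening: 0.265
```

```bash
cat > ang.py <<'E'
from rod import *
import sys
# knob centroid in scene, cast onto the pad plane (through TCP, containing tool x and y) -> lean in that plane
s=cam('scene');st=status.state();R=Ro.from_euler('xyz',st['tcp_rot']).as_matrix();P=st['eef_pos']+[0,0,36.5]
for uv,n in red(s,(360,170,430,270)) if len(sys.argv)<2 else red(s,tuple(map(int,sys.argv[1:5]))):
    o,d=ray(s,uv);k=((P-o)@R[:,2])/(d@R[:,2]);X=o+d*k;v=R.T@(X-P)
    print('knob',uv.round(1),n,X.round(1),'rel grasp: up',round(-v[0],1),'along lean',round(v[1],1),'ang',np.degrees(np.arctan2(v[1],-v[0])).round(1))
E
python3 d.py 617 -115.3 92.5; python3 ang.py
```

```text
t 20.1 tcp [ 629.8 -116.6  143.9] tool d [51.4 13.   0.1] open 0.265 F [-3.1 -0.2 -1.1]
z [ 0.097  0.995 -0.   ] q [-0.29  0.57  1.58  0.    1.   -1.76]
knob [388.6 219.9] 65 [ 613.2 -114.9  209.2] rel grasp: up 29.1 along lean 16.1 ang 29.0
```

Emit:
{"name": "apply_moves", "arguments": {"increments": [[1,-2,-8.8,0,0],[1,-1.4,-9,0,0],[1,-0.8,-9,0,0],[1,-0.2,-6.8,0,0],[1,0,0,0,0]]}}

```text
t: 20.65
eef_pos: [663.0, -119.8, 147.8]
tcp_rot: [-1.46, 1.57, 0.013]
ft_force: [-2.0, -0.1, -2.0]
opening: 0.242
```

```bash
python3 d.py 617 -115.3 92.5; python3 ang.py
python3 - <<'E'
from rod import *
s=cam('scene');o,d=ray(s,(371.4,230.9));z=np.array([.097,.995,0]);P=np.array([595.3,-113.2,167]);X=o+d*((P-o)@z)/(d@z);print('baseline',X-P)
p=s['pixels']
for r in range(236,300,4): print(r,p[r,390:430].max(-1).tolist())
E
```

```text
t 20.65 tcp [ 663.  -119.8  147.8] tool d [55.3 46.3 -0. ] open 0.242 F [-2.  -0.1 -2. ]
z [0.097 0.995 0.   ] q [-0.28  0.61  1.48  0.    1.05 -1.75]
knob [403.9 213.9] 57 [ 646.6 -118.2  215.9] rel grasp: up 31.6 along lean 15.9 ang 26.7
baseline [-18.72352275   1.82530825  25.63263646]
236 [76, 75, 67, 77, 83, 242, 255, 106, 0, 17, 18, 27, 30, 28, 29, 26, 26, 29, 16, 28, 14, 24, 16, 21, 20, 16, 18, 9, 41, 162, 146, 149, 144, 149, 148, 150, 153, 148, 159, 166]
240 [160, 156, 163, 151, 167, 250, 242, 248, 252, 255, 134, 127, 137, 143, 155, 131, 255, 255, 255, 255, 250, 247, 253, 255, 145, 137, 138, 140, 139, 141, 141, 141, 146, 145, 146, 144, 149, 150, 164, 160]
244 [176, 181, 186, 158, 153, 255, 255, 251, 190, 221, 98, 129, 144, 147, 149, 163, 215, 212, 177, 180, 183, 182, 184, 180, 163, 86, 132, 135, 140, 139, 140, 143, 139, 140, 141, 141, 142, 155, 160, 161]
248 [183, 185, 181, 161, 140, 183, 181, 179, 184, 195, 111, 139, 145, 149, 147, 172, 193, 193, 194, 193, 188, 186, 188, 182, 183, 183, 184, 182, 181, 188, 180, 174, 118, 103, 119, 127, 146, 166, 162, 130]
252 [168, 170, 169, 
[... 1721 characters left out ...]
 253, 248, 252, 252, 181, 187, 190, 186, 191, 188, 185, 188, 187, 189, 187, 189, 187, 190, 184, 191]
288 [239, 240, 240, 240, 246, 255, 61, 72, 113, 103, 250, 128, 105, 123, 135, 138, 145, 144, 154, 167, 184, 186, 75, 77, 172, 175, 250, 254, 255, 179, 183, 186, 192, 190, 188, 192, 188, 188, 189, 188]
292 [141, 131, 133, 135, 138, 131, 76, 103, 114, 124, 101, 100, 102, 85, 112, 127, 131, 141, 145, 150, 159, 170, 185, 189, 145, 147, 147, 149, 161, 170, 226, 255, 249, 248, 247, 248, 247, 249, 251, 244]
296 [145, 155, 151, 144, 148, 98, 80, 122, 117, 102, 98, 97, 81, 86, 96, 100, 96, 94, 103, 105, 152, 154, 151, 151, 155, 164, 176, 174, 167, 152, 144, 162, 170, 167, 229, 254, 250, 243, 226, 226]
```

Numbers now: the shaft is nearly vertical in the picture, but the knob is about 16 mm to −x of the TCP and the opening fell to 23 mm. So the rod is upright but has slid towards the pad edge. I'll lift gently and measure whether it holds.

Emit:
{"name": "apply_moves", "arguments": {"increments": [[1,-2,0,0,0],[1,-4,0,0,0],[1,-6,0,0,0],[1,-6,0,0,0],[1,-4,0,0,0],[1,0,0,0,0]]}}

```text
t: 21.35
eef_pos: [662.2, -119.8, 171.0]
tcp_rot: [-1.682, 1.569, -0.209]
ft_force: [0.6, -0.7, -2.2]
opening: 0.242
```

```bash
python3 ang.py 360 160 430 270
python3 - <<'E'
from rod import *
s=cam('scene');st=status.state();print(st['eef_pos'],st['opening'],st['ft_force'].round(1))
for x in (646,652,663): print(x,[proj(s,[x,-118.5,z]).round(1).tolist() for z in(90,120,160)])
save(s,'r3.png',(350,190,450,290),6)
E
```

```text
knob [404.6 203.3] 53 [ 646.  -118.2  238.5] rel grasp: up 31.6 along lean 16.1 ang 27.0
[ 661.84168991 -119.70191602  170.12041655] 0.24425613747508323 [ 0.3 -0.2 -2.4]
646 [[398.6, 269.0], [399.8, 256.6], [401.4, 239.3]]
652 [[400.9, 268.3], [402.1, 255.9], [403.7, 238.7]]
663 [[405.1, 267.0], [406.4, 254.6], [408.1, 237.5]]
```

View pics/r3.png

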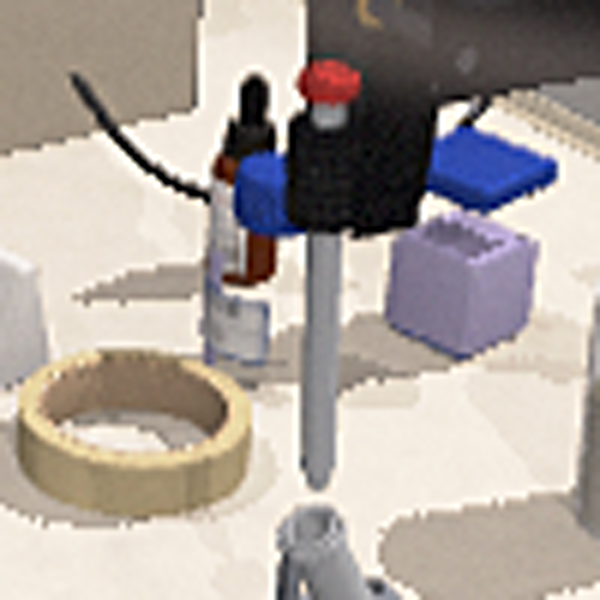

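The rod is out of the tube, nearly vertical (about 4° lean) and gripped near the pad edge: knob at (330,80), tip at (319,487). That is good enough to start it in the lid's bore, which will straighten it, and I can regrip it centred there. Next I need the bore and tip positions in the same camera.

```bash
cat > tip.py <<'E'
from rod import *
import sys
z=np.array([.097,.995,0])
def plane(c,uv,P):
    o,d=ray(c,uv);return o+d*((P-o)@z)/(d@z)
E
python3 - <<'E'
from tip import *
s=cam('scene');st=status.state();P=st['eef_pos']
print('tip',plane(s,(403.2,271.0),P),'knob',plane(s,(404.6,203.3),P),P)
print('bore scene',onz(s,(308.25,244.25),109))
t=cam('top');p=t['pixels']
# lid from top: bore dark blob near expected
e=proj(t,[519,45,109]).astype(int);print(e)
g=cv2.cvtColor(p,cv2.COLOR_RGB2GRAY);x0,y0=e-14
print(g[y0:y0+28,x0:x0+28:1])
E
```

```text
tip [ 658.13830679 -119.33255595   81.95346362] knob [ 646.04583921 -118.15369228  238.5211719 ] [ 661.78618144 -119.6881779   169.91286191]
bore scene [513.39312104  36.19780851 109.        ]
[295 252]
[[173 172 173 172 175 175 176 177 176 175 177 115  45  60 142 175 178  94
   43  57 158 173 169 241 238 237 234 233]
 [171 172 173 175 177 179 147 121 144 177 181 101  45  45 127 175 178  99
   44  62 162 173 173 194 178 205 237 234]
 [170 169 171 171 173 159  81  44  78 177 181 154 111 135 165 175 176 158
  111 142 176 174 157  95  69 134 236 234]
 [171 171 172 172 173 161  65  43  80 172 174 175 161 176 176 175 178 163
  168 178 176 174 163  70  64 173 238 234]
 [175 178 160 161 176 177 144 138 152 175 173 172 169 170 169 174 161 101
  118 176 175 174 175 198 198 229 238 239]
 [175 146 102  99 159 175 176 181 165 131 144 176 173 171 173 175 126  42
   41 156 174 170 168 240 238 236 238 197]
 [177 111  43  43 141 173 171 177 114  60  77 175 176 172 174 177 154 113
   87 163 175 173 166 237 235 234 239  97]
 [178 131  65  85 164 175 175 177  99  39  81 176 173 170 171 174 179 165
  13
[... 1679 characters left out ...]
 13  23  63  70  70  69  69  68  68  66  66  67  67  67  64  63  64  63
   61  58  60  57  67  64 151  53  49  51]
 [ 12  47  71  73  74  71  71  71  71  70  67  67  69  68  68  69  67  64
   66  66  65  63  59  60  60  58  61  58]
 [ 40  65  74  73  71  71  73  70  73  72  71  66  72  69  69  70  66  67
   69  69  66  66  66  63  63  65  63  64]
 [ 63  72  76  74  73  72  73  70  71  72  72  70  70  71  72  70  70  70
   68  69  67  69  67  65  67  65  65  65]
 [ 71  75  78  75  75  74  74  75  75  73  74  70  72  73  72  72  71  72
   73  72  71  69  68  71  70  68  67  69]
 [ 78  80  76  74  75  77  75  72  76  76  76  73  73  74  71  71  74  71
   73  71  73  72  70  70  70  69  69  69]]
```

Emit:
{"name": "apply_moves", "arguments": {"increments": [[1,-5,0,0,0],[1,-12,0,0,0],[1,-14,0,0,0],[1,-14,0,0,0],[1,-10,0,0,0],[1,-5,0,0,0],[1,0,0,0,0]]}}

```text
t: 22.25
eef_pos: [662.0, -119.8, 231.0]
tcp_rot: [-1.684, 1.569, -0.211]
ft_force: [0.7, -0.3, -2.6]
opening: 0.242
```

Run:
```python
from tip import *
s=cam('scene');t=cam('top')
print('top bore',onz(t,(295.8,253.1),109), onz(t,(295.8,253.1),112));e=proj(s,[518,44.5,109]);print(e,proj(s,[518,44.5,98]),proj(s,[518+12.5,44.5,109]),proj(s,[518,57,109]))
x0,y0=(int(e[0])-10,int(e[1])-10)
g=cv2.cvtColor(s['pixels'],cv2.COLOR_RGB2GRAY);print(x0,y0);print(g[y0:y0+20,x0:x0+22])
# tip / knob now
print(red(s,(380,140,430,200)))
p=s['pixels'].max(-1)
for r in range(228,256,3): print(r,p[r,392:418].tolist())
```

```text
top bore [517.16429358  45.17434911 109.        ] [516.61092892  45.06203288 112.        ]
[308.42687644 242.21179838] [308.50627854 246.52466679] [313.40462677 240.9513427 ] [305.93880985 239.89611385]
298 232
[[ 29  35  44  48  28  29 114  32  21  19 111  33  21  23  89 155 148 147
  141 149 144 143]
 [ 27  32  50  44  26  27 114  36  31  28 113  32  18  21  87 158 148 146
  143 142 141 144]
 [ 31  29  47  45  17  29 115  31  29  27  86  27  17  18  91 158 147 146
  139 145 145 146]
 [ 34  31  43  49  30  35  87  34  27  25  75  36  22  18  59 155 149 144
  144 142 148 143]
 [ 23  32  44  44  22  36  79  31  30  21  70  24  12   2  73 156 146 145
  143 147 146 143]
 [ 31  29  45  39  20  34  68  23  16  10  90 114  74 143 144 150 147 145
  146 146 146 145]
 [ 27  26  36  35  13  14  89 112 109 139 148 146 136 148 147 148 136 144
  144 142 140 140]
 [ 20  11  82 110 111 109 146 142 142 147 144 145 146 145 146 140 142 145
  139 138 131 129]
 [108 142 142 145 145 140 149 192 174 177 159 172 166 145 143 145 139 138
  164 177 241 231]
 [142 147 199 199 176 143 150 154 147 157 145 159 15
[... 1661 characters left out ...]
 252, 130, 129, 128, 133]
243 [190, 169, 151, 249, 238, 239, 249, 252, 255, 202, 178, 125, 137, 142, 147, 175, 199, 170, 172, 170, 171, 160, 134, 132, 133, 135]
246 [180, 167, 142, 212, 173, 175, 176, 177, 176, 178, 181, 185, 154, 146, 141, 185, 181, 176, 179, 179, 177, 173, 180, 181, 172, 166]
249 [193, 170, 155, 179, 177, 173, 176, 176, 175, 182, 167, 175, 179, 149, 155, 155, 154, 154, 187, 184, 182, 180, 180, 178, 176, 180]
252 [178, 175, 173, 179, 174, 170, 171, 171, 172, 175, 148, 153, 143, 146, 145, 148, 147, 148, 143, 144, 143, 143, 136, 146, 142, 142]
255 [215, 226, 221, 221, 226, 227, 243, 245, 240, 161, 162, 133, 132, 135, 130, 230, 227, 232, 228, 227, 228, 227, 230, 228, 227, 230]
```

The top view puts the lid bore at about (517,45), the scene view agrees within 1 px, and this matches the release pose. The tip sits −4 mm in x from the TCP. Carrying the rod over.

Emit:
{"name": "apply_moves", "arguments": {"increments": [[1,0,8,7.5,0],[1,0,16,15,0],[1,0,22,21,0],[1,0,22,21,0],[1,0,22,21,0],[1,0,22,21,0],[1,0,22,21,0],[1,0,15,15,0],[1,0,7.6,7.6,0],[1,0,0,0,0]]}}

```text
t: 23.35
eef_pos: [520.2, 45.7, 230.2]
tcp_rot: [-1.35, 1.571, 0.125]
ft_force: [0.4, 0.0, -1.1]
opening: 0.244
```

```bash
python3 d.py 520.7 44.8 210
python3 - <<'E'
from tip import *
s=cam('scene');t=cam('top');st=status.state()
k=red(s,(290,130,340,220));print(k,[plane(s,u,st['eef_pos']) for u,_ in k])
p=s['pixels'].max(-1)
for r in range(205,247,2): print(r,p[r,295:325].tolist())
save(s,'r5.png',(260,140,360,270),5)
e=proj(s,[517,45,143]);print('pred tip',e)
E
```

```text
t 23.35 tcp [520.2  45.7 230.2] tool d [20.2 -0.6 -0.8] open 0.244 F [ 0.4  0.  -1.1]
z [0.096 0.995 0.   ] q [-0.04  0.31  1.76  0.    1.07 -1.51]
[(array([300.25      , 160.77272727]), np.int32(44))] [array([503.84051807,  46.27620205, 298.90664554])]
205 [218, 218, 218, 218, 221, 223, 237, 112, 128, 134, 139, 146, 222, 200, 204, 170, 173, 161, 162, 162, 162, 160, 160, 159, 165, 166, 163, 162, 163, 146]
207 [224, 226, 226, 196, 200, 190, 184, 107, 131, 139, 133, 151, 162, 157, 160, 161, 164, 158, 161, 164, 146, 179, 152, 154, 177, 174, 176, 177, 180, 158]
209 [165, 158, 157, 157, 162, 162, 165, 122, 128, 134, 135, 142, 203, 148, 154, 177, 176, 176, 176, 180, 148, 114, 179, 151, 146, 154, 142, 144, 137, 151]
211 [161, 160, 152, 173, 145, 182, 183, 140, 126, 136, 133, 146, 175, 176, 135, 149, 152, 144, 144, 142, 153, 147, 144, 149, 149, 150, 148, 145, 147, 145]
213 [176, 183, 142, 176, 178, 114, 144, 171, 125, 137, 131, 144, 158, 146, 146, 147, 147, 149, 147, 150, 149, 149, 152, 145, 148, 153, 147, 146, 145, 145]
215 [145, 142, 155, 148, 145, 149, 149, 154, 126, 134, 137, 143, 157, 1
[... 1603 characters left out ...]
6, 145, 150, 149, 147, 146, 142, 146, 144, 150, 143]
239 [24, 107, 31, 14, 15, 86, 118, 115, 111, 148, 148, 147, 153, 150, 152, 147, 148, 151, 147, 144, 143, 143, 141, 136, 133, 145, 167, 237, 231, 233]
241 [144, 145, 149, 150, 151, 195, 199, 169, 139, 146, 150, 138, 148, 141, 148, 149, 141, 137, 138, 161, 163, 166, 224, 199, 248, 243, 237, 237, 233, 234]
243 [141, 150, 146, 142, 141, 144, 147, 130, 150, 126, 110, 132, 134, 136, 128, 116, 138, 143, 103, 142, 140, 141, 136, 137, 137, 136, 153, 183, 233, 245]
245 [145, 122, 80, 81, 147, 145, 108, 107, 125, 131, 136, 139, 141, 146, 139, 137, 133, 108, 110, 149, 113, 64, 85, 144, 142, 145, 141, 137, 136, 136]
pred tip [307.66703867 228.60031019]
```

Tip at (306,229) against a predicted 307.7 over the bore, so it needs about 4 mm in +x. Correcting and lowering to just above the boss.

Emit:
{"name": "apply_moves", "arguments": {"increments": [[1,3,-4,-0.8,0],[1,8,0,0,0],[1,8,0,0,0],[1,5,0,0,0],[1,2,0,0,0],[1,0,0,0,0]]}}

```text
t: 24.05
eef_pos: [524.4, 43.7, 203.7]
tcp_rot: [1.543, 1.57, 3.016]
ft_force: [0.2, 0.4, -2.3]
opening: 0.243
```

```bash
python3 d.py 520.7 44.8 210
python3 - <<'E'
from tip import *
s=cam('scene')
p=s['pixels'].max(-1);print(red(s,(290,130,340,220)))
for r in range(228,256,1): print(r,p[r,298:320].tolist())
print('pred',proj(s,[517,45,117]))
E
```

```text
t 24.05 tcp [524.4  43.7 203.7] tool d [-6.3  3.8  0.7] open 0.243 F [ 0.2  0.4 -2.3]
z [0.097 0.995 0.   ] q [-0.04  0.34  1.79  0.    1.01 -1.52]
[(array([301.68181818, 174.54545455]), np.int32(22))]
228 [32, 30, 54, 28, 37, 31, 96, 152, 128, 137, 137, 153, 214, 0, 86, 159, 148, 148, 145, 149, 147, 148]
229 [28, 38, 42, 33, 30, 26, 102, 152, 129, 138, 137, 149, 194, 0, 87, 157, 150, 147, 149, 150, 148, 149]
230 [23, 31, 47, 37, 29, 33, 95, 185, 133, 136, 133, 146, 189, 0, 88, 158, 151, 148, 144, 149, 150, 150]
231 [34, 34, 42, 40, 32, 24, 104, 80, 134, 137, 137, 151, 172, 0, 84, 160, 150, 150, 146, 145, 146, 148]
232 [35, 35, 40, 42, 27, 26, 108, 19, 141, 137, 139, 146, 168, 0, 80, 163, 150, 146, 148, 152, 149, 149]
233 [30, 39, 42, 41, 29, 31, 110, 17, 141, 136, 139, 148, 172, 1, 88, 161, 150, 142, 147, 147, 145, 146]
234 [32, 27, 45, 44, 22, 26, 114, 19, 140, 138, 136, 145, 175, 6, 83, 160, 153, 147, 147, 147, 149, 151]
235 [29, 31, 44, 46, 26, 33, 83, 21, 138, 138, 141, 144, 175, 0, 51, 162, 152, 148, 147, 150, 149, 145]
236 [28, 40, 39, 44, 33, 31, 74, 18, 130, 138, 141, 144, 1
[... 1516 characters left out ...]
0, 141, 143, 112, 118, 130, 136, 137, 132, 138, 130, 127, 123, 108, 84, 112, 121, 113, 141, 104, 132]
251 [142, 144, 141, 127, 124, 123, 135, 138, 133, 138, 135, 133, 131, 122, 108, 95, 114, 113, 112, 119, 114, 113]
252 [152, 144, 142, 120, 143, 129, 129, 101, 134, 134, 131, 128, 104, 114, 127, 120, 109, 111, 110, 73, 88, 177]
253 [105, 123, 144, 132, 124, 113, 142, 151, 171, 140, 166, 128, 131, 116, 106, 106, 97, 174, 125, 73, 73, 191]
254 [59, 94, 146, 143, 136, 131, 139, 115, 140, 110, 136, 99, 137, 182, 211, 172, 200, 207, 195, 195, 193, 213]
255 [133, 133, 140, 134, 130, 136, 118, 106, 209, 119, 202, 202, 203, 144, 129, 142, 217, 213, 203, 214, 151, 184]
pred [307.86579373 239.05463191]
```

Tip at (308,239) and bore centre at (307.8,242): aligned. Entering the bore slowly.

Emit:
{"name": "apply_moves", "arguments": {"increments": [[1,4,-0.3,0,0],[1,4,-0.3,0,0],[1,4,-0.3,0,0],[1,2,-0.2,0,0],[1,0,0,0,0]]}}

```text
t: 24.6
eef_pos: [525.5, 43.6, 189.7]
tcp_rot: [1.438, 1.57, 2.912]
ft_force: [0.3, -0.6, -2.2]
opening: 0.243
```

Emit:
{"name": "apply_moves", "arguments": {"increments": [[1,2,-0.2,0,0],[1,2,-0.2,0,0],[1,2,-0.2,0,0],[1,0,0,0,0]]}}

```text
t: 25.0
eef_pos: [526.1, 43.6, 183.7]
tcp_rot: [1.368, 1.57, 2.841]
ft_force: [0.5, 0.5, -2.6]
opening: 0.242
```

Run:
```python
from tip import *
s=cam('scene')
p=s['pixels'].max(-1);print(red(s,(290,130,340,220)))
for r in range(236,252,1): print(r,p[r,298:320].tolist())
```

```text
[(array([303.68292683, 182.56097561]), np.int32(41))]
236 [28, 39, 43, 46, 26, 34, 69, 19, 140, 137, 139, 149, 134, 0, 75, 158, 149, 147, 150, 149, 149, 148]
237 [32, 34, 42, 46, 21, 30, 68, 15, 136, 134, 139, 147, 122, 143, 142, 149, 147, 149, 151, 147, 151, 149]
238 [23, 29, 32, 34, 10, 21, 86, 107, 128, 137, 139, 140, 120, 151, 151, 149, 144, 150, 147, 146, 144, 139]
239 [9, 9, 90, 118, 114, 109, 153, 155, 123, 136, 139, 136, 122, 152, 150, 148, 146, 144, 144, 138, 134, 129]
240 [112, 145, 152, 148, 154, 149, 156, 154, 133, 132, 142, 139, 123, 156, 152, 144, 150, 143, 169, 172, 240, 236]
241 [148, 155, 154, 190, 166, 135, 146, 142, 118, 133, 138, 139, 121, 122, 141, 139, 164, 165, 168, 222, 234, 246]
242 [139, 144, 144, 153, 130, 145, 129, 100, 110, 134, 137, 134, 118, 91, 118, 128, 145, 144, 139, 157, 151, 191]
243 [140, 145, 142, 146, 110, 150, 138, 97, 115, 131, 140, 134, 115, 96, 116, 110, 141, 142, 142, 140, 137, 146]
244 [145, 145, 145, 63, 61, 113, 157, 149, 132, 132, 143, 152, 150, 138, 121, 102, 148, 143, 98, 78, 119, 144]
245 [78, 127, 152, 133, 85, 111, 126, 136, 138, 144, 149, 142, 138, 133, 115, 109, 148, 148, 65, 83, 114, 149]
246 [81, 116, 134, 128, 121, 117, 125, 134, 136, 137, 140, 140, 134, 131, 117, 83, 65, 87, 131, 131, 140, 100]
247 [137, 109, 53, 57, 103, 115, 124, 128, 131, 138, 139, 136, 134, 130, 116, 104, 106, 135, 142, 142, 141, 111]
248 [146, 134, 126, 134, 115, 117, 125, 132, 137, 140, 138, 136, 133, 125, 116, 98, 128, 148, 143, 143, 144, 141]
249 [153, 142, 146, 142, 129, 111, 127, 131, 134, 140, 134, 133, 131, 130, 112, 107, 121, 118, 120, 126, 65, 65]
250 [98, 142, 140, 135, 125, 111, 131, 138, 137, 134, 138, 134, 131, 126, 112, 91, 117, 86, 113, 116, 104, 131]
251 [138, 146, 138, 123, 143, 105, 133, 134, 134, 135, 136, 134, 129, 126, 110, 95, 128, 108, 115, 117, 117, 113]
```

The shaft enters the bore behind an intact front rim (rows 242–244). The rod still leans about 6°, so I'll straighten it by moving +x as it goes deeper, watching the side force.

Emit:
{"name": "apply_moves", "arguments": {"increments": [[1,2,-1.5,0,0],[1,2,-1.5,0,0],[1,2,-1.5,0,0],[1,2,-1,0,0],[1,2,-1,0,0],[1,0,0,0,0]]}}

```text
t: 25.65
eef_pos: [532.4, 43.0, 173.6]
tcp_rot: [1.493, 1.57, 2.966]
ft_force: [-2.4, 1.7, -2.6]
opening: 0.244
```

```bash
cat > ln.py <<'E'
from tip import *
s=cam('scene');p=s['pixels'].astype(int)
k=red(s,(285,130,340,235));print('knob',k)
g=p.max(-1)
st=status.state();print(st['eef_pos'].round(1),round(st['opening'],3),st['ft_force'].round(1),[plane(s,u,st['eef_pos']).round(1) for u,_ in k])
for r in range(222,244,4): print(r,g[r,298:322].tolist())
E
python3 ln.py
```

```text
knob [(array([306.8974359 , 186.61538462]), np.int32(39))]
[532.5  43.  173.7] 0.241 [-2.3  1.5 -3.1] [array([516.9,  44.6, 241.4])]
222 [32, 33, 72, 24, 23, 29, 113, 30, 16, 135, 136, 138, 139, 164, 70, 159, 150, 149, 151, 149, 149, 146, 148, 144]
226 [25, 28, 75, 36, 27, 28, 79, 25, 19, 136, 133, 138, 138, 159, 70, 158, 149, 150, 150, 149, 150, 147, 150, 150]
230 [32, 36, 46, 30, 25, 28, 119, 35, 8, 166, 132, 137, 138, 148, 198, 147, 144, 147, 148, 150, 149, 150, 153, 148]
234 [27, 37, 39, 45, 30, 31, 117, 33, 10, 200, 131, 139, 137, 145, 137, 152, 149, 147, 150, 149, 147, 147, 150, 143]
238 [27, 34, 34, 35, 13, 21, 90, 116, 112, 146, 130, 136, 140, 131, 115, 154, 147, 148, 150, 147, 144, 144, 143, 137]
242 [173, 139, 140, 152, 146, 148, 148, 147, 103, 120, 113, 134, 139, 137, 122, 92, 125, 125, 140, 135, 140, 139, 156, 149]
```

Emit:
{"name": "apply_moves", "arguments": {"increments": [[1,2,-1,0,0],[1,2,-0.5,0,0],[1,2,0,0,0],[1,0,0,0,0],[0.5,0,0,0,0],[0.5,0,0,0,0],[0.5,0,0,0,0],[0.5,0,0,0,0],[0.5,0,0,0,0]]}}

```text
t: 26.6
eef_pos: [534.3, 42.7, 168.2]
tcp_rot: [-1.416, 1.57, 0.057]
ft_force: [0.6, 0.2, 0.8]
opening: 0.497
```

```bash
python3 ln.py
python3 - <<'E'
from tip import *
s=cam('scene');save(s,'r6.png',(260,160,360,270),5);print(proj(s,[518,45,158]),proj(s,[518,45,160]))
E
```

```text
knob [(array([298.3902439 , 192.34146341]), np.int32(41))]
[534.3  42.8 168.1] 0.501 [-0.3 -0.2 -0.4] [array([497.7,  46.3, 231.6])]
222 [35, 29, 69, 14, 188, 130, 139, 137, 153, 193, 25, 30, 22, 17, 94, 162, 150, 147, 151, 147, 149, 147, 145, 149]
226 [30, 29, 76, 31, 12, 152, 130, 139, 137, 165, 183, 22, 22, 20, 91, 157, 150, 151, 151, 151, 146, 148, 150, 149]
230 [25, 36, 52, 33, 31, 20, 124, 132, 134, 137, 169, 207, 10, 15, 88, 162, 147, 148, 147, 153, 149, 151, 152, 150]
234 [29, 38, 44, 43, 22, 27, 99, 125, 135, 134, 144, 180, 0, 14, 88, 161, 151, 152, 149, 144, 148, 148, 149, 150]
238 [28, 23, 42, 38, 11, 26, 87, 104, 126, 138, 140, 133, 118, 155, 152, 148, 149, 150, 146, 150, 147, 143, 144, 142]
242 [155, 141, 140, 156, 141, 131, 129, 150, 107, 128, 142, 137, 132, 111, 127, 105, 120, 127, 141, 135, 136, 138, 143, 149]
[307.9601859  222.35424576] [307.94486937 221.52762105]
```

After release the rod stayed in the bore but leaned back about 12° towards −x without dropping. It is better to turn the gripper 90°, so the jaws close in the lean plane and the flat pads square the collar upright. Raising and turning.

Emit:
{"name": "apply_moves", "arguments": {"increments": [[0.1,-25,0,0,0],[0.1,-30,0,0,0],[0.1,-15,0,0,0],[0,0,0,0,8.5],[0,0,0,0,8.5],[0,0,0,0,8.5],[0,0,0,0,8.5],[0,0,0,0,8.5],[0,0,0,0,8.5],[0,0,0,0,8.5]]}}

```text
t: 27.7
eef_pos: [534.2, 42.8, 238.1]
tcp_rot: [0.181, 1.571, 0.61]
ft_force: [0.7, 0.6, 0.5]
opening: 1.0
```

Emit:
{"name": "apply_moves", "arguments": {"increments": [[0,0,0,0,8.5],[0,0,0,0,8.5],[0,0,0,0,8.5],[0,0,0,0,0],[0,0,0,0,0]]}}

```text
t: 28.2
eef_pos: [534.2, 42.8, 238.1]
tcp_rot: [0.955, 1.571, 0.949]
ft_force: [-1.1, 0.3, -0.2]
opening: 1.002
```

```bash
python3 d.py 518.5 45 170
python3 - <<'E'
from tip import *
s=cam('scene');t=cam('top')
k=red(s,(285,130,340,235));print(k)
g=s['pixels'].max(-1)
for r in range(236,250,1): print(r,g[r,298:322].tolist())
k2=red(t,(270,180,320,280));print('top',k2, proj(t,[498,46,231]))
if k and k2: print(tri(s,k[0][0],t,k2[0][0]))
E
```

```text
t 28.2 tcp [534.2  42.8 238.1] tool d [ 68.1   2.1 -15.7] open 1.002 F [-1.1  0.3 -0.2]
z [ 1.    -0.006  0.   ] q [-0.04  0.32  1.72  0.    1.1  -0.04]
[(array([298.3902439 , 192.34146341]), np.int32(41))]
236 [24, 35, 44, 42, 26, 32, 61, 196, 124, 140, 139, 163, 160, 0, 73, 158, 150, 150, 146, 151, 147, 149, 148, 148]
237 [27, 32, 44, 43, 24, 30, 61, 86, 129, 137, 137, 140, 116, 141, 145, 153, 153, 149, 151, 147, 150, 148, 150, 149]
238 [26, 23, 33, 34, 11, 16, 91, 107, 129, 138, 139, 135, 119, 157, 154, 148, 148, 148, 145, 148, 144, 145, 139, 141]
239 [12, 16, 86, 116, 117, 110, 149, 153, 120, 131, 136, 137, 124, 154, 152, 143, 148, 142, 146, 144, 135, 136, 149, 167]
240 [113, 149, 149, 152, 150, 150, 158, 156, 138, 128, 137, 136, 122, 127, 157, 160, 186, 145, 174, 184, 248, 244, 238, 238]
241 [148, 155, 154, 201, 128, 137, 138, 144, 118, 129, 139, 138, 126, 106, 145, 153, 153, 139, 145, 146, 167, 189, 206, 232]
242 [154, 138, 140, 153, 143, 133, 125, 143, 110, 123, 140, 138, 136, 108, 126, 105, 119, 131, 139, 136, 133, 143, 143, 151]
243 [150, 142, 144, 147, 142, 95, 72, 152, 138, 123, 126, 116, 114, 98, 103, 120, 125, 90, 148, 142, 146, 140, 144, 137]
244 [152, 129, 123, 150, 148, 117, 81, 128, 143, 150, 157, 150, 151, 145, 132, 130, 117, 80, 148, 121, 82, 64, 101, 143]
245 [148, 52, 56, 130, 152, 131, 113, 122, 125, 136, 140, 137, 146, 144, 133, 129, 115, 104, 128, 124, 108, 75, 136, 149]
246 [151, 130, 133, 115, 83, 82, 117, 116, 128, 133, 128, 139, 143, 136, 135, 127, 116, 70, 54, 92, 143, 133, 144, 101]
247 [126, 150, 148, 140, 109, 83, 118, 120, 129, 130, 137, 138, 146, 134, 134, 126, 113, 105, 132, 136, 142, 142, 144, 136]
248 [147, 149, 148, 142, 140, 137, 112, 122, 128, 135, 137, 142, 139, 135, 131, 126, 110, 98, 128, 145, 146, 149, 123, 124]
249 [106, 104, 124, 144, 143, 144, 125, 119, 128, 132, 140, 138, 137, 134, 129, 125, 114, 88, 134, 122, 117, 102, 51, 92]
top [] [292.51826644 251.29970684]
```

The lid has been nudged about 4 mm in +x (boss edges 302–313 to 304–315), still within its play. Centring over x≈520, descending around the collar and closing.

Emit:
{"name": "apply_moves", "arguments": {"increments": [[0,0,1,-7,0],[0,0,1,-7,0],[0,15,0,0,0],[0,20,0,0,0],[0,16,0,0,0],[0,10,0,0,0],[0,4,0,0,0],[0,0,0,0,0],[0.5,0,0,0,0],[0.5,0,0,0,0]]}}

```text
t: 29.3
eef_pos: [520.5, 44.9, 173.7]
tcp_rot: [0.046, 1.57, 0.036]
ft_force: [-0.2, -0.0, 0.5]
opening: 0.888
```

Emit:
{"name": "apply_moves", "arguments": {"increments": [[0.6,0,0,0,0],[0.6,0,0,0,0],[0.7,0,0,0,0],[0.7,0,0,0,0],[1,0,0,0,0],[1,0,0,0,0],[1,0,0,0,0],[1,0,0,0,0],[1,0,0,0,0]]}}

```text
t: 30.2
eef_pos: [520.1, 44.9, 172.9]
tcp_rot: [2.923, 1.57, 2.912]
ft_force: [-0.0, -0.4, -2.7]
opening: 0.268
```

```bash
python3 ln.py; python3 d.py 520 45 100
```

```text
knob [(array([308.04347826, 190.        ]), np.int32(23))]
[520.1  44.9 172.9] 0.268 [-0.4  0.4 -2.1] [array([519.6,  45. , 233.2])]
222 [35, 33, 73, 23, 24, 32, 111, 12, 188, 130, 136, 145, 147, 188, 65, 161, 151, 149, 154, 151, 148, 149, 148, 149]
226 [32, 26, 79, 28, 26, 36, 77, 21, 6, 146, 138, 141, 148, 171, 67, 161, 151, 152, 153, 155, 150, 151, 149, 150]
230 [33, 32, 49, 33, 32, 31, 116, 35, 7, 144, 138, 142, 145, 167, 69, 162, 152, 148, 146, 147, 153, 150, 148, 152]
234 [32, 32, 45, 40, 27, 35, 119, 36, 14, 144, 143, 140, 148, 141, 73, 161, 152, 148, 152, 151, 148, 152, 148, 144]
238 [27, 29, 35, 31, 14, 20, 93, 116, 103, 161, 133, 144, 140, 125, 179, 149, 147, 149, 149, 147, 145, 146, 146, 141]
242 [161, 142, 144, 154, 147, 147, 135, 149, 105, 103, 135, 142, 142, 136, 101, 95, 120, 126, 141, 138, 138, 142, 146, 151]
t 30.25 tcp [520.1  44.9 172.9] tool d [72.9  0.1 -0.1] open 0.268 F [-0.4  0.4 -2.1]
z [ 1.   -0.01 -0.  ] q [-0.04  0.37  1.84  0.    0.93 -0.03]
```

The collar is squarely gripped (25.5 mm), and knob (308) and shaft (308.5) are in line: the rod is upright. Lowering with force checks.

Emit:
{"name": "apply_moves", "arguments": {"increments": [[1,2,0,0,0],[1,2,0,0,0],[1,2,0,0,0],[1,0,0,0,0]]}}

```text
t: 30.65
eef_pos: [519.6, 45.1, 166.6]
tcp_rot: [2.918, 1.569, 2.907]
ft_force: [-2.3, 0.7, -1.2]
opening: 0.267
```

Emit:
{"name": "apply_moves", "arguments": {"increments": [[1,2,0,0,0],[1,2,0,0,0],[1,2,0,0,0],[1,0,0,0,0]]}}

```text
t: 31.05
eef_pos: [519.8, 45.0, 160.6]
tcp_rot: [2.99, 1.57, 2.98]
ft_force: [-3.4, 0.9, -1.1]
opening: 0.272
```

Emit:
{"name": "apply_moves", "arguments": {"increments": [[1,2,0,-0.5,0],[1,3,0,-0.5,0],[1,3,0,0,0],[1,3,0,0,0],[1,0,0,0,0]]}}

```text
t: 31.55
eef_pos: [519.2, 44.9, 149.5]
tcp_rot: [2.872, 1.57, 2.862]
ft_force: [-2.5, 0.5, -2.9]
opening: 0.267
```

Emit:
{"name": "apply_moves", "arguments": {"increments": [[1,3,0,0,0],[1,3,0,0,0],[1,3,0,0,0],[1,0,0,0,0]]}}

```text
t: 31.95
eef_pos: [519.2, 44.9, 140.5]
tcp_rot: [2.898, 1.57, 2.888]
ft_force: [-1.4, 1.0, -3.5]
opening: 0.265
```

Emit:
{"name": "apply_moves", "arguments": {"increments": [[1,3,0,0,0],[1,3,0,0,0],[1,3,0,0,0],[1,0,0,0,0]]}}

```text
t: 32.35
eef_pos: [519.1, 45.0, 131.5]
tcp_rot: [2.597, 1.57, 2.587]
ft_force: [-1.6, 3.0, -3.7]
opening: 0.266
```

Emit:
{"name": "apply_moves", "arguments": {"increments": [[1,3,0,0,0],[1,3,0,0,0],[1,3,0,0,0],[1,0,0,0,0]]}}

```text
t: 32.75
eef_pos: [519.1, 45.0, 122.5]
tcp_rot: [2.914, 1.57, 2.904]
ft_force: [-1.6, 2.5, -3.8]
opening: 0.268
```

Emit:
{"name": "apply_moves", "arguments": {"increments": [[1,3,0,0,0],[1,3,0,0,0],[1,3,0,0,0],[1,0,0,0,0]]}}

```text
t: 33.15
eef_pos: [519.1, 44.9, 113.6]
tcp_rot: [3.025, 1.57, 3.015]
ft_force: [-1.1, 3.9, -3.5]
opening: 0.267
```

Emit:
{"name": "apply_moves", "arguments": {"increments": [[1,2,0,0,0],[1,2,0,0,0],[1,2,0,0,0],[1,0,0,0,0]]}}

```text
t: 33.55
eef_pos: [519.2, 44.9, 107.8]
tcp_rot: [2.92, 1.571, 2.91]
ft_force: [-1.6, 1.6, -2.6]
opening: 0.269
```

```bash
python3 ln.py; python3 -c "
from h import *
s=cam('scene')
for z in (158,165,170): print(proj(s,[519,45,z]))"
```

```text
knob [(array([308.10714286, 217.5       ]), np.int32(28))]
[519.2  44.9 107.8] 0.266 [-1.6  2.  -3.1] [array([518.6,  45. , 169.6])]
222 [2, 14, 23, 17, 15, 11, 13, 41, 152, 149, 150, 142, 60, 57, 38, 20, 29, 23, 37, 10, 11, 0, 175, 156]
226 [84, 9, 3, 10, 23, 12, 13, 25, 22, 21, 16, 16, 24, 19, 15, 16, 21, 21, 33, 18, 0, 62, 172, 154]
230 [33, 5, 17, 12, 22, 4, 24, 23, 30, 58, 25, 23, 26, 34, 31, 15, 17, 25, 33, 18, 2, 174, 159, 154]
234 [35, 37, 13, 20, 13, 33, 21, 28, 20, 17, 23, 28, 23, 18, 22, 7, 68, 14, 28, 0, 134, 162, 151, 148]
238 [29, 24, 35, 28, 50, 118, 0, 10, 18, 22, 19, 13, 9, 8, 0, 154, 162, 154, 150, 153, 151, 146, 145, 142]
242 [143, 146, 135, 138, 139, 129, 124, 84, 121, 135, 149, 148, 132, 108, 96, 121, 113, 134, 141, 142, 142, 144, 151, 156]
[308.36991295 222.25933039]
[308.31759087 219.36008394]
[308.27999975 217.27710236]
```

Emit:
{"name": "apply_moves", "arguments": {"increments": [[1,2,0,0,0],[1,2,0,0,0],[1,2,0,0,0],[1,1,0,0,0],[1,0,0,0,0]]}}

```text
t: 34.15
eef_pos: [519.3, 44.9, 100.9]
tcp_rot: [0.118, 1.571, 0.107]
ft_force: [-1.7, 1.0, -0.0]
opening: 0.269
```

Emit:
{"name": "apply_moves", "arguments": {"increments": [[1,1,0,0,0],[1,1,0,0,0],[1,0,0,0,0]]}}

```text
t: 34.45
eef_pos: [519.2, 44.9, 99.0]
tcp_rot: [-0.36, 1.571, -0.37]
ft_force: [-2.9, 0.2, 2.8]
opening: 0.269
```

Emit:
{"name": "apply_moves", "arguments": {"increments": [[1,1,0,0,0],[1,1,0,0,0],[1,0,0,0,0]]}}

```text
t: 34.75
eef_pos: [519.4, 44.8, 98.3]
tcp_rot: [-0.195, 1.569, -0.205]
ft_force: [-8.5, -2.4, 19.9]
opening: 0.268
```

Run:
```python
from tip import *
s=cam('scene');st=status.state();k=red(s,(285,190,340,235));print(k,[plane(s,u,st['eef_pos']).round(1) for u,_ in k])
print([ (z,proj(s,[519,45,z]).round(1).tolist()) for z in(109,145,154,158,162)])
g=s['pixels'].max(-1)
for r in range(214,252): print(r,g[r,298:322].tolist(),s['pixels'][r,308].tolist())
```

```text
[(array([308.42424242, 221.42424242]), np.int32(33))] [array([519.1,  44.8, 160.1])]
[(109, [308.7, 242.0]), (145, [308.5, 227.6]), (154, [308.4, 223.9]), (158, [308.4, 222.3]), (162, [308.3, 220.6])]
214 [21, 27, 31, 33, 30, 21, 15, 163, 161, 161, 159, 153, 159, 174, 50, 12, 10, 19, 24, 18, 13, 5, 7, 173] [159, 143, 127]
215 [17, 13, 21, 15, 23, 3, 0, 179, 158, 157, 150, 154, 155, 171, 61, 16, 19, 12, 15, 13, 17, 19, 4, 180] [150, 139, 123]
216 [16, 20, 20, 17, 16, 12, 9, 175, 159, 156, 156, 155, 156, 171, 77, 14, 23, 17, 11, 20, 19, 19, 0, 177] [156, 143, 126]
217 [17, 19, 19, 21, 18, 0, 0, 179, 158, 155, 157, 153, 162, 174, 68, 18, 24, 23, 35, 6, 17, 11, 7, 177] [157, 152, 137]
218 [15, 8, 8, 23, 18, 21, 3, 186, 181, 145, 137, 151, 120, 91, 76, 20, 26, 26, 29, 27, 10, 17, 5, 174] [137, 86, 78]
219 [13, 13, 26, 17, 19, 22, 2, 97, 127, 110, 122, 124, 115, 156, 84, 20, 24, 25, 34, 12, 16, 12, 2, 172] [122, 35, 34]
220 [9, 15, 13, 26, 10, 14, 20, 34, 116, 121, 121, 123, 124, 145, 55, 28, 24, 30, 36, 6, 16, 9, 64, 175] [121, 29, 28]
221 [0, 16, 15, 24, 16, 21, 16, 36, 143, 140, 137, 14
[... 3067 characters left out ...]

247 [153, 150, 143, 130, 122, 115, 123, 129, 135, 139, 144, 146, 138, 134, 129, 117, 109, 143, 142, 150, 148, 146, 138, 138] [142, 140, 144]
248 [151, 150, 148, 147, 147, 123, 121, 131, 136, 140, 142, 139, 138, 133, 128, 117, 101, 122, 125, 123, 128, 89, 112, 132] [141, 139, 142]
249 [65, 104, 144, 146, 147, 115, 124, 133, 143, 145, 140, 140, 137, 133, 128, 116, 96, 117, 118, 119, 103, 52, 75, 119] [138, 138, 140]
250 [107, 139, 149, 141, 147, 110, 123, 140, 138, 142, 139, 139, 138, 131, 127, 112, 100, 119, 120, 118, 115, 110, 110, 115] [139, 136, 139]
251 [150, 151, 149, 146, 118, 152, 133, 130, 137, 140, 140, 139, 136, 135, 103, 110, 142, 101, 121, 120, 123, 118, 110, 183] [139, 135, 140]
```

The black collar meets the front edge of the boss top (row 243/244) with no shaft showing, and the knob is at home height with its neck visible. The rod is home and unlocked. Releasing, rising and closing the fingers above the knob.

Emit:
{"name": "apply_moves", "arguments": {"increments": [[1,-1,0,0,0],[0.5,0,0,0,0],[0.5,0,0,0,0],[0.5,0,0,0,0],[0.5,-15,0,0,0],[0.5,-25,0,0,0],[0.5,-25,0,0,0],[1,-5,0,0,0],[1,0,0,0,0],[1,0,0,0,0]]}}

```text
t: 35.8
eef_pos: [518.9, 44.9, 167.1]
tcp_rot: [3.054, 1.57, 3.044]
ft_force: [0.3, -0.6, 0.6]
opening: 0.305
```

Emit:
{"name": "apply_moves", "arguments": {"increments": [[1,0,0,0,0],[1,0,0,0,0],[1,0,0,0,0],[1,0,0,0,0],[1,0,0,0,0],[1,0,0,0,0]]}}

```text
t: 36.4
eef_pos: [519.2, 44.9, 168.0]
tcp_rot: [1.86, 1.571, 1.85]
ft_force: [-0.7, -0.2, -0.8]
opening: 0.0
```

```bash
cat > kn.py <<'E'
from tip import *
s=cam('scene');st=status.state();k=red(s,(285,190,340,235));print(k,[plane(s,u,np.array([519,45,0])).round(1) for u,_ in k],st['eef_pos'].round(1),round(st['opening'],3),st['ft_force'].round(1))
g=s['pixels']
print([(r,g[r,308].tolist()) for r in range(212,247)])
E
python3 kn.py
```

```text
[(array([307.75 , 221.275]), np.int32(40))] [array([517.6,  45.1, 160.6])] [519.2  44.9 168.1] 0.001 [-0.2 -0.7  0.1]
[(212, [116, 107, 101]), (213, [153, 139, 124]), (214, [150, 137, 121]), (215, [149, 136, 122]), (216, [149, 139, 123]), (217, [141, 146, 128]), (218, [210, 103, 93]), (219, [217, 60, 55]), (220, [222, 57, 53]), (221, [165, 45, 42]), (222, [143, 30, 28]), (223, [150, 35, 32]), (224, [132, 41, 38]), (225, [139, 139, 140]), (226, [149, 152, 154]), (227, [159, 158, 161]), (228, [74, 74, 75]), (229, [21, 21, 25]), (230, [23, 20, 18]), (231, [18, 14, 18]), (232, [23, 21, 24]), (233, [14, 12, 23]), (234, [22, 27, 22]), (235, [27, 26, 27]), (236, [19, 22, 22]), (237, [22, 19, 23]), (238, [33, 28, 27]), (239, [24, 22, 26]), (240, [20, 15, 18]), (241, [23, 23, 21]), (242, [13, 16, 16]), (243, [18, 15, 19]), (244, [135, 133, 136]), (245, [141, 140, 142]), (246, [136, 135, 136])]
```

Emit:
{"name": "apply_moves", "arguments": {"increments": [[1,8,0,-1,0],[1,7,0,0,0],[1,4,0,0,0],[1,2,0,0,0],[1,1,0,0,0],[1,0,0,0,0]]}}

```text
t: 37.05
eef_pos: [518.2, 45.0, 146.0]
tcp_rot: [2.253, 1.571, 2.243]
ft_force: [0.9, 0.0, 0.2]
opening: 0.001
```

Emit:
{"name": "apply_moves", "arguments": {"increments": [[1,1,0,0,0],[1,1,0,0,0],[1,1,0,0,0],[1,1,0,0,0],[1,0,0,0,0]]}}

```text
t: 37.55
eef_pos: [518.4, 44.9, 142.5]
tcp_rot: [-0.041, 1.57, -0.051]
ft_force: [-0.1, -0.4, 4.2]
opening: 0.005
```

Emit:
{"name": "apply_moves", "arguments": {"increments": [[1,1,0,0,0],[1,1,0,0,0],[1,0,0,0,0]]}}

```text
t: 37.85
eef_pos: [518.4, 44.9, 140.5]
tcp_rot: [-0.085, 1.57, -0.096]
ft_force: [-1.5, 0.6, 4.9]
opening: 0.005
```

Knob moving at about 5–6 N; continuing to its stop.

Emit:
{"name": "apply_moves", "arguments": {"increments": [[1,1,0,0,0],[1,1,0,0,0],[1,1,0,0,0],[1,0,0,0,0]]}}

```text
t: 38.25
eef_pos: [518.4, 44.9, 137.4]
tcp_rot: [-0.158, 1.57, -0.168]
ft_force: [-0.5, -0.7, 4.3]
opening: 0.005
```

Emit:
{"name": "apply_moves", "arguments": {"increments": [[1,1,0,0,0],[1,1,0,0,0],[1,0,0,0,0]]}}

```text
t: 38.55
eef_pos: [519.0, 44.7, 136.6]
tcp_rot: [-0.126, 1.568, -0.136]
ft_force: [-3.2, -2.3, 18.7]
opening: 0.002
```

The force jumped to 19 N at 136.6, where the stop was predicted (136.5). Backing off and checking.

Emit:
{"name": "apply_moves", "arguments": {"increments": [[1,0.5,0,0,0],[1,-5,0,0,0],[1,-25,0,0,0],[1,-40,0,0,0],[1,-40,0,0,0],[1,-10,0,0,0],[1,0,0,0,0]]}}

```text
t: 39.25
eef_pos: [518.6, 45.0, 255.7]
tcp_rot: [0.022, 1.568, 0.012]
ft_force: [0.1, 0.7, -0.2]
opening: 0.001
```

```bash
python3 kn.py
python3 - <<'E'
from h import *
s=cam('scene');t=cam('top')
a0=cv2.resize(cv2.imread('pics/scene0.png'),(640,480));a=s['pixels'][:,:,::-1]
d=cv2.absdiff(a0,a).max(-1)
# bystanders: marker, notebook, tape in scene
for n,(x0,y0,x1,y1) in dict(marker=(235,310,308,335),notebook=(405,320,510,380),tape=(352,245,395,278)).items(): print(n,np.mean(d[y0:y1,x0:x1]>60))
save(s,'fin.png',(270,190,350,320),5)
E
```

```text
[(array([307.58536585, 224.41463415]), np.int32(41))] [array([517.1,  45.2, 153.1])] [518.   45.  254.2] 0.005 [-0.2  0.3 -0.8]
[(212, [154, 141, 124]), (213, [146, 132, 116]), (214, [149, 136, 121]), (215, [152, 136, 121]), (216, [146, 135, 119]), (217, [155, 140, 124]), (218, [166, 150, 134]), (219, [107, 97, 88]), (220, [48, 51, 47]), (221, [19, 41, 40]), (222, [210, 54, 52]), (223, [218, 54, 51]), (224, [223, 59, 55]), (225, [164, 40, 40]), (226, [148, 41, 38]), (227, [154, 39, 37]), (228, [68, 30, 30]), (229, [19, 29, 30]), (230, [19, 24, 25]), (231, [28, 28, 30]), (232, [30, 27, 30]), (233, [17, 21, 22]), (234, [28, 28, 29]), (235, [23, 21, 24]), (236, [23, 23, 21]), (237, [25, 20, 27]), (238, [21, 21, 21]), (239, [25, 24, 27]), (240, [30, 34, 32]), (241, [22, 12, 18]), (242, [5, 10, 13]), (243, [21, 18, 19]), (244, [137, 135, 137]), (245, [140, 139, 142]), (246, [134, 136, 139])]
marker 0.0
notebook 0.0
tape 0.20859760394644117
```

Run:
```python
from h import *
s=cam('scene');g=s['pixels'].astype(int)
th=np.linspace(0,2*np.pi,8,endpoint=False)
# lid plate top edge (z=87, r=50) about the rod: pixel jump just inside/outside
c0=np.array([518,45,87.])
for a in th:
    prof=[]
    for r in range(40,62,2):
        u=proj(s,c0+[r*np.cos(a),r*np.sin(a),0]).round().astype(int);prof.append(int(g[u[1],u[0]].max()))
    print(int(np.degrees(a)),prof)
print(env.job_done(), status.state()['t'])
```

```text
0 [146, 143, 139, 139, 136, 130, 190, 190, 192, 152, 156]
45 [66, 124, 124, 147, 147, 147, 168, 177, 177, 143, 143]
90 [132, 141, 141, 131, 152, 189, 189, 191, 106, 111, 111]
135 [145, 139, 142, 135, 135, 216, 215, 139, 139, 142, 142]
180 [132, 132, 136, 206, 143, 95, 255, 255, 239, 235, 232]
225 [204, 213, 213, 174, 174, 147, 147, 118, 119, 119, 118]
270 [207, 207, 207, 199, 199, 130, 130, 135, 135, 119, 111]
315 [204, 197, 200, 204, 196, 205, 161, 170, 170, 171, 173]
the job is handed in; nothing more can be done
the job is handed in; nothing more can be done
```

I set the lid on the upper basket, threaded the rod down until its collar rests on the lid, pushed the knob to its stop and handed the job in. It finished at about 39 s, with the gripper clear above the rod.

**Checks at the end:**
- **Lid:** it made contact 0.8 mm from the expected height, and a lid standing on the rim would have stopped about 4 mm higher. It was later nudged about 4 mm sideways by the rod. A last sample of its outline fits a flat, seated lid, to within about 2–3 mm.
- **Rod:** it went down smoothly and stopped firmly at home height (20 N). The collar meets the boss with no shaft showing.
- **Knob:** the push took about 5 N, then 19 N at the predicted stop. The camera shows it 7.5 mm lower, against a travel of 8 mm.
- **Other things on the bench:** the marker and notebook pictures match the start. The tape's picture changed by 21%, which I put down to the rod no longer standing in front of it. I did not check the forceps, moulds or pencil separately.

**What went wrong or disagreed:**
- **Fingertip height:** the fingertips sit about 28 mm higher than the stated tool position and tip length imply, so I calibrated them by camera and touch. My first two grasps of the lid missed because of it.
- **Brief overload:** the fingertips then pressed on the lid plate with 41 N at the wrist for a moment. That is just over the 40 N limit for the arm or gripper body, though it was the fingers that touched.
- **Rod slip:** the rod slid to the edge of the pads while being tipped upright. I started it in the lid bore, regripped it with the jaws turned 90° and then lowered it.
- **Final picture:** the viewer had reached its 12-picture limit, so the last check is from pixel values only.

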